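# Set the etching press to its gauge by feel

### The job

Set the nip of the small etching press to its setting gauge. Slide the gauge's steel blade in under the raised roller and let go of it there, then turn the black knob on top clockwise to bring the roller down until the blade drags: it must no longer slide freely, yet still come out with a light pull of about 4 to 8 N. Do not screw the roller down hard on the blade. Draw the gauge straight out against that drag, leave the knob as you have set it, and lay the gauge flat on the table clear of the press, without disturbing the things round about.

Things in the scene. Friction and masses are not known exactly. Their poses are not given: they have to be found in the camera images.
- gauge_grip (a point): Setting gauge (loose, about 160 g): flat steel blade with a ribbed metal grip, 192 mm long. Point: centre of the grip, which is 72 long (x), 20 wide (y), 28 mm high (z); x points to the blade's tip, z up. Blade and grip are flush underneath, 14 mm below this point. The blade reaches 156 mm ahead of this point, 38 wide, 6 mm thick. It starts flat on the table.
- gauge_tip (a point): The middle of the blade's tip, half-way through its thickness (156 mm ahead of and 11 mm below the centre of the grip); same axes as gauge_grip.
- press: Small grey iron etching press, fixed to the table; origin on the table top straight below the nip, x along the bed in the feed direction, y along the roller, z up. Two cheeks, 46 mm long in x, inner faces at y = +-71 mm, carry a beam 138 mm above the table. A four-spoked star wheel at the +y side (to y = 113 mm) does not turn.
- nip (a point): Point on the press's level steel bed, 34 mm above the table, midway below the roller's axis; axes as the press. The bed is 122 mm wide, from x = -180 to +120 mm. The blade goes in from the -x side pointing to +x, resting on the bed, its tip 25 to 60 mm past this point (tip 30 mm past: grip centre at x = -126 mm), and lies there when let go.
- knob_center (a point): Middle of the press's black knob, a disc 52 mm across, 30 mm high, upright axis, 163 mm above the table, above the nip; grip it in any direction, 10 mm of room below it. Axes as the press (they do not turn with the knob). Clockwise from above lowers the roller 2 mm per rad. It stays as left (friction 0.08 N m); end stops 5.5 rad apart, it starts 1.25 to 2.85 rad from the upper one.
- roller_home (a point): Fixed point on the press 66 mm above the table, about where the roller is (steel, radius 20, 110 mm long; does not turn). It hangs on springs; the hidden opening below it is at first 0.8 to 4 mm more than the blade. From first touch it presses the blade with about 1 N plus 12 N per rad of knob; the pull that draws the blade out is 0.6 to 1 times that, plus up to 1 N.
- tape_roll: Bystander: roll of tape lying flat, 92 mm across, 18 mm high; origin at the centre of its underside.
- pigment_jar: Bystander: glass jar with a black lid, 59 mm across, 95 mm high; origin at the centre of its underside.
- mug_white: Bystander: white mug, 83 mm across, 93 mm high; origin at the centre of its underside.
Mind the look-alikes: they are no part of the job. Of the things that look like the part that bears gauge_grip, the larger one is meant.

How it is judged:
By the outcome, as a careful person would: the job done as asked, in the order asked, and still so for the second after the job is handed in, with the robot touching nothing.
It also fails if it takes over 72 s, if anything falls off the work surface, if the arm or the gripper's body presses on something with over 40 N, if the wrist force passes 120 N, or if a joint passes its speed limit or range.

### The arm

A 6-joint arm with a two-finger parallel gripper is mounted at the origin on a cart in front of the work surface, level with it; the furniture and walls round the work are solid. World frame = base frame: x ahead of the robot, y to its left, z up, the work surface at z = 0. Lengths are in m, angles in rad, forces in N, time in s.
With the tool pointing down it reaches from about 0.325 to 0.925 m from the base axis. Payload 3.1 kg.
Tool frame: the origin (TCP) lies midway between the tips of the shut fingers; the grasp point (between the pads) lies 19 mm behind it; z points along the fingers, x is the direction in which the jaws open and shut, and the axes are right-handed (so a half turn about z gives the same grasp; the last joint's range is limited). The gripper opens to 85 mm and grips with 20 to 120 N. Pads are 22 mm wide; open, the fingers measure 114 mm over their backs; the gripper's body (76 mm by 85 mm) begins 54 mm behind the grasp point. The pads swing forward as they close: fully open they stand 13 mm farther back than shut.
Start: joints at [1.232, 0.217, 1.613, -0, 1.311, -0.112], TCP at [0.141, 0.609, 0.231] pointing down, gripper open.
Joint ranges: [-2.75, 2.75], [-0.78, 2.1], [0.31, 2.55], [-1.13, 4.27], [0.13, 2.63], [-2.58, 2.58]. Speed limits (rad/s): [2.79, 2.79, 3.14, 3.14, 3.14, 3.14].

### API

Orientations are given as a unit quaternion [x, y, z, w].
In Python, from cell import manip, grab_frame gives the robot as it stands.
- The arm moves only by the tool arm_command, never from a script. Its argument "deltas" is a list of rows, each an object with "claw": the closure in counts, from 0 (fully open) to 255 (shut); "offset": the shift along the tool's x, y, z in m, a list of three; "turn": the turn, a rotation vector about the tool's x, y, z in degrees, a list of three. A call has exactly 8 rows; each row is the pose to reach, as a shift and turn from the pose measured when the call began, along the tool's axes at that moment; what a row does not reach only later rows make up. A row lasts 1/8 s, in which the tool goes at most 62.5 mm and 10.7 degrees, less where a joint would pass 70% of its speed; a pose out of reach is approached as far as the arm can. A call with a gripper value outside its range is refused whole. The fingers move at their own pace and stop on an object; "grip_force" is the grip in N (left out, the last holds). Time passes only in rows, so rows that repeat a pose let the fingers close, or fill a call up. It gives the time, the measured TCP pose, the force and the opening at its end, in the units of the state.
- manip.get_obs(): the state, without advancing time (a new reading comes with each control period).
- grab_frame(name): name is "scene" or "top" or "wrist"; returns a dict with "pixels" (384x512x3 uint8, blue, green, red), "fx", "fy", "cx", "cy" (pixels), "R" (3x3) and "t" (3): a world point X has camera coordinates R X + t. Camera axes: x right, y down, z forward; pixel columns grow to the right and rows downward; lengths in m; the calibration is good to about 2 mm. A picture is of the moment at which its call begins. There is no depth.
- manip.close_job(): hands the job in, once; it reports no verdict.
The state is a dict: "time": time; "joint_pos": joint angles; "qd": joint speeds; "tau": joint torques, N m; "tcp_pos": TCP position; "eef_rot": TCP orientation; "ft_force": force on the tool from outside, world axes, zero at the start; "torque": the same for the moment, N m; "opening": finger opening in m.
Only numpy, scipy, OpenCV 4.12 (cv2) and the standard library are available. Lean on these libraries where they do the work, as an engineer would, in place of code of your own. Each camera call takes 0.05 s, during which the arm holds its last target.

## Working session

There is one attempt and no reset: what is moved stays moved. The work goes in short steps, Python scripts to look and compute and a tool call to move; the robot and the scene stay as the last step left them, time stands still between calls to the robot, and variables do not carry over. Pictures are saved under pics/ and viewed, and the job is handed in when it is done.

Besides the shell and the picture viewer there is one more tool, called after ">>>" by a JSON object that holds its "op" and its "data", one argument or row to a line. arm_command: Moves the arm, as the interface text tells. Its arguments: {"type":"object","properties":{"deltas":{"type":"array","items":{"type":"object","properties":{"claw":{"type":"number"},"offset":{"type":"array","items":{"type":"number"}},"turn":{"type":"array","items":{"type":"number"}}}}},"grip_force":{"type":"number"}},"required":["deltas"]}

```bash
ls; mkdir -p pics; python3 - <<'E'
from cell import manip, grab_frame
import cv2
for n in ("scene","top","wrist"):
    f=grab_frame(n); cv2.imwrite(f"pics/{n}0.png",f["pixels"]); print(n,f["fx"],f["fy"],f["cx"],f["cy"],f["R"],f["t"])
print(manip.get_obs())
E
```

```text
pics
scene 473.7427512182888 473.7427512182888 257.5017968736847 194.04018094517536 [[ 0.77036766 -0.63734873  0.01789616]
 [-0.48205406 -0.600574   -0.63791438]
 [ 0.41732189  0.48280169 -0.76989933]] [-0.47274453  0.33705568  1.07010378]
top 367.81273143778105 367.81273143778105 249.74420466389913 187.05258423308408 [[ 0.02264915 -0.99938727  0.02668529]
 [-0.99239046 -0.02570593 -0.12041754]
 [ 0.12102973 -0.02375487 -0.99236461]] [-0.06109643  0.59118165  1.16973201]
wrist 271.3541474163149 271.3541474163149 257.78500469344596 191.34256852680852 [[ 0.22465093  0.97443839 -0.00133319]
 [ 0.9333975  -0.21479591  0.28745752]
 [ 0.27982328 -0.06582199 -0.95779246]] [-0.62441043 -0.03714831  0.37927118]
{'time': 0.15, 'joint_pos': array([ 1.23177257e+00,  2.17575593e-01,  1.61459070e+00, -8.07007049e-06,
        1.31130814e+00, -1.12177724e-01]), 'qd': array([-0.00094854, -0.00205091, -0.00498932,  0.00118549, -0.00057958,
        0.00055403]), 'tau': array([-7.16131253e-04, -3.97447050e+01, -3.04417241e+01, -2.25805484e-04,
        5.91166288e-03, -2.94871336e-05]), 'tcp_pos': array([0.14032077, 0.60839338, 0.23025839]), 'eef_rot': array([ 7.82592606e-01,  6.22533475e-01, -7.95202155e-04,  5.02928544e-04]), 'ft_force': array([-0.14019837,  0.44518891, -0.57795353]), 'torque': array([ 0.00321348, -0.03993152, -0.0090054 ]), 'opening': 0.08529320046995677}
```

View pics/scene0.png

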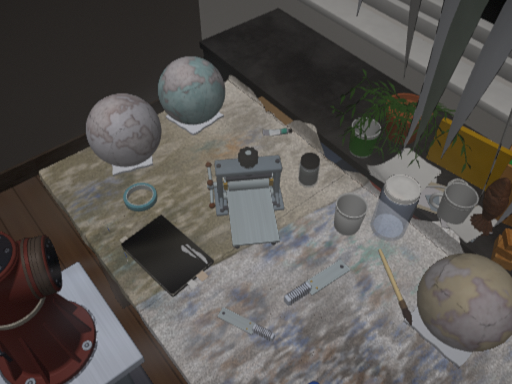

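View pics/top0.png

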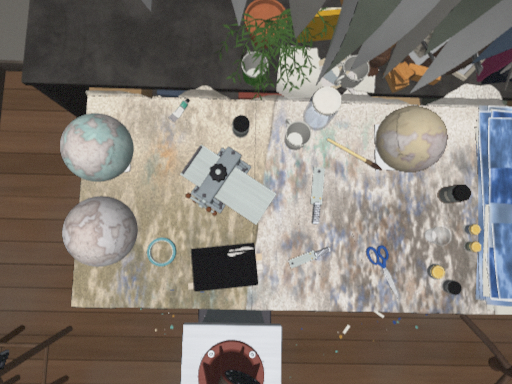

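View pics/wrist0.png

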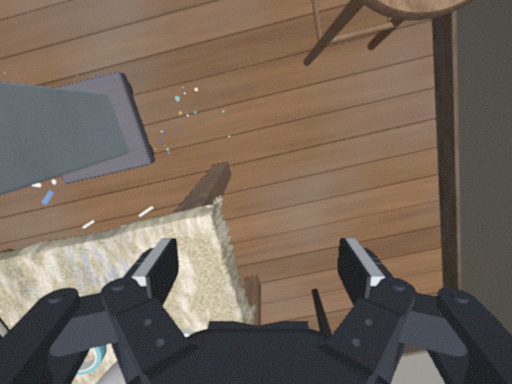

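The larger gauge lies at about (317,195) in the top view, grip at the lower end. The press knob is at (218,172). The long bed side (-x) points to lower right, and the star wheel is lower left. Next I'll zoom in and measure.

```bash
python3 - <<'E'
import cv2
t=cv2.imread("pics/top0.png"); s=cv2.imread("pics/scene0.png")
cv2.imwrite("pics/topz.png",cv2.resize(t[130:280,170:350],None,fx=4,fy=4,interpolation=cv2.INTER_CUBIC))
cv2.imwrite("pics/scz.png",cv2.resize(s[140:350,190:370],None,fx=2.8,fy=2.8,interpolation=cv2.INTER_CUBIC))
E
```

```text
(no output)
```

View pics/topz.png

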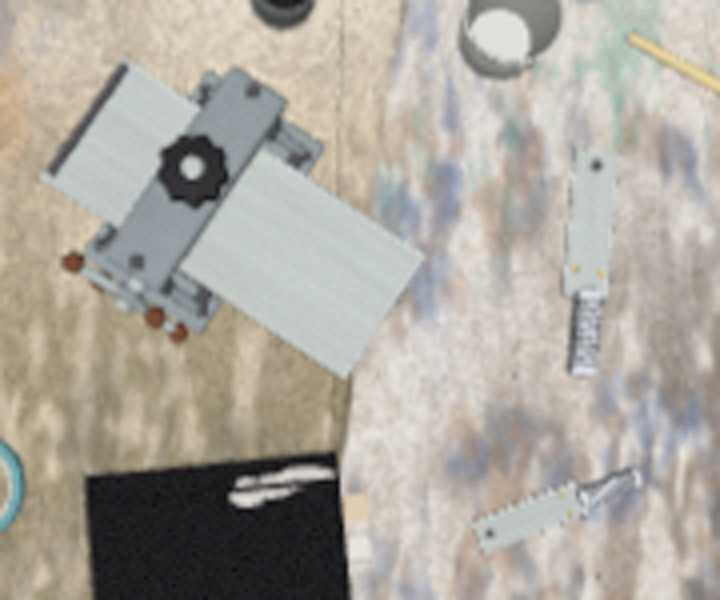

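View pics/scz.png

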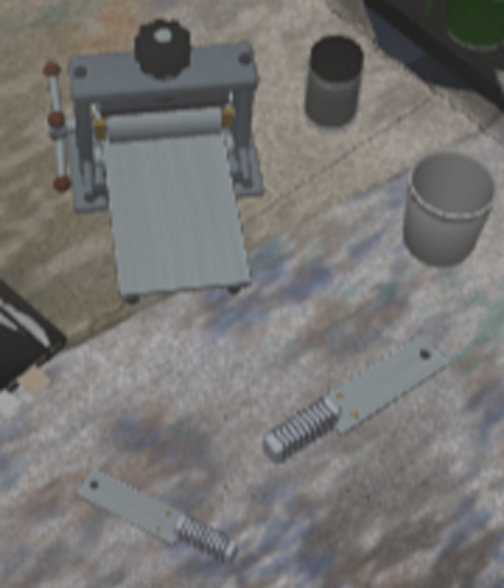

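```bash
cat > h.py <<'E'
import numpy as np
from cell import manip, grab_frame
def ray(f,uv,z):
    R=np.array(f["R"]);t=np.array(f["t"]);c=-R.T@t
    d=R.T@np.array([(uv[0]-f["cx"])/f["fx"],(uv[1]-f["cy"])/f["fy"],1.])
    return c+d*(z-c[2])/d[2]
def proj(f,X):
    p=np.array(f["R"])@np.array(X)+np.array(f["t"]); return np.array([f["fx"]*p[0]/p[2]+f["cx"],f["fy"]*p[1]/p[2]+f["cy"]])
def tri(f1,u1,f2,u2):
    A=[];b=[]
    for f,u in((f1,u1),(f2,u2)):
        R=np.array(f["R"]);t=np.array(f["t"])
        for k,v in((0,(u[0]-f["cx"])/f["fx"]),(1,(u[1]-f["cy"])/f["fy"])):
            A.append(R[k]-v*R[2]); b.append(v*t[2]-t[k])
    return np.linalg.lstsq(np.array(A),np.array(b),rcond=None)[0]
E
python3 - <<'E'
from h import *
np.set_printoptions(precision=4,suppress=True)
T=grab_frame("top");S=grab_frame("scene")
zt=lambda u,v:((u+.5)/4-.5+170,(v+.5)/4-.5+130)
zs=lambda u,v:((u+.5)/2.8-.5+190,(v+.5)/2.8-.5+140)
print("blade tip top",ray(T,zt(576,150),.006),ray(T,zt(618,153),.006))
print("blade root top",ray(T,zt(563,292),.006),ray(T,zt(606,296),.006))
print("grip end top",ray(T,zt(582,376),.028))
print("blade tip sc",ray(S,zs(420,335),.006),ray(S,zs(449,360),.006))
print("grip end tri",tri(T,zt(582,376),S,zs(270,440)))
print("bed T",[ray(T,zt(*p),.034) for p in((425,257),(347,377),(125,62),(43,177))])
print("bed S",[ray(S,zs(*p),.034) for p in((122,295),(250,286))])
print("knob",ray(T,zt(193,168),.178),ray(S,zs(163,37),.178),tri(T,zt(193,168),S,zs(163,37)))
E
```

```text
blade tip top [ 0.6701 -0.2632  0.006 ] [ 0.6685 -0.2991  0.006 ]
blade root top [ 0.5488 -0.2524  0.006 ] [ 0.5463 -0.2888  0.006 ]
grip end top [ 0.4783 -0.2641  0.028 ]
blade tip sc [ 0.6704 -0.2628  0.006 ] [ 0.6718 -0.2979  0.006 ]
grip end tri [ 0.4797 -0.2639  0.0341]
bed T [array([ 0.5725, -0.1332,  0.034 ]), array([ 0.4729, -0.0711,  0.034 ]), array([0.7288, 0.1187, 0.034 ]), array([0.6305, 0.182 , 0.034 ])]
bed S [array([ 0.4736, -0.0714,  0.034 ]), array([ 0.5708, -0.1373,  0.034 ])]
knob [0.6179 0.0501 0.178 ] [0.6195 0.0508 0.178 ] [0.618  0.0497 0.1797]
```

```bash
cat >> h.py <<'E'
from scipy.spatial.transform import Rotation as Ro
def Rdown(yaw): # tool x at world yaw (deg), z down
    c,s=np.cos(np.radians(yaw)),np.sin(np.radians(yaw))
    return Ro.from_matrix(np.array([[c,s,0],[s,-c,0],[0,0,-1]]))
def plan(*tg):
    o=manip.get_obs();R0=Ro.from_quat(o["eef_rot"]);p=np.array(o["tcp_pos"])
    print("t",round(o["time"],2),"p",p.round(4),"F",o["ft_force"].round(2),"M",o["torque"].round(3),"op",round(o["opening"],4),"j",np.degrees(o["joint_pos"]).round(0))
    x=R0.as_matrix()[:,0]; print("yaw",np.degrees(np.arctan2(x[1],x[0])).round(2),"tool z",R0.as_matrix()[:,2].round(4))
    for P,y in tg:
        print(P,y,"-> off",(R0.inv().apply(np.array(P)-p)).round(4),"turn",(R0.inv()*Rdown(y)).as_rotvec(degrees=True).round(1))
E
python3 - <<'E'
from h import *
np.set_printoptions(precision=4,suppress=True)
T=grab_frame("top");S=grab_frame("scene")
print("globes",tri(T,(97,147),S,(191,90)),tri(T,(100,230),S,(124,130)))
print("jar",ray(T,(241,120),.095),"mug",ray(T,(298,128),.093),"tape",ray(T,(162,252),.018),"big globe",tri(T,(412,139),S,(470,302)))
plan(((.40,.30,.34),-10),((.5146,-.2671,.15),-95.1))
E
```

```text
globes [0.696  0.4294 0.109 ] [0.4428 0.4036 0.104 ]
jar [ 0.7999 -0.0126  0.095 ] mug [ 0.7798 -0.1954  0.093 ] tape [0.3755 0.2323 0.018 ] big globe [ 0.7495 -0.5534  0.1156]
t 0.35 p [0.1405 0.6088 0.231 ] F [-0.01 -0.33  0.27] M [ 0.018 -0.018  0.046] op 0.0854 j [71. 12. 92. -0. 75. -6.]
yaw 77.01 tool z [-0.0002 -0.0005 -1.    ]
(0.4, 0.3, 0.34) -10 -> off [-0.2426  0.3223 -0.1089] turn [ 0.  0. 87.]
(0.5146, -0.2671, 0.15) -95.1 -> off [-0.7693  0.5615  0.0814] turn [  0.    0.  172.1]
```

>>> {"op": "arm_command", "data": {
  "deltas": [
    {"claw": 0, "offset": [0, 0, -0.06], "turn": [0, 0, 10]},
    {"claw": 0, "offset": [-0.02, 0.03, -0.1], "turn": [0, 0, 20]},
    {"claw": 0, "offset": [-0.06, 0.08, -0.11], "turn": [0, 0, 30]},
    {"claw": 0, "offset": [-0.095, 0.125, -0.11], "turn": [0, 0, 40]},
    {"claw": 0, "offset": [-0.13, 0.17, -0.11], "turn": [0, 0, 50]},
    {"claw": 0, "offset": [-0.165, 0.22, -0.11], "turn": [0, 0, 60]},
    {"claw": 0, "offset": [-0.2, 0.27, -0.11], "turn": [0, 0, 70]},
    {"claw": 0, "offset": [-0.24, 0.32, -0.11], "turn": [0, 0, 80]}
  ]
}}

```text
time: 1.35
tcp_pos: [0.3984, 0.3028, 0.3414]
eef_rot: [1.0, -0.029, 0.0, -0.0]
ft_force: [0.2, 0.2, -0.0]
opening: 0.0851
```

```bash
python3 -c "
from h import *
plan(((.5146,-.2671,.15),-95.1))"
```

```text
t 1.35 p [0.3984 0.3028 0.3414] F [ 0.21  0.2  -0.04] M [ 0.096  0.016 -0.056] op 0.0851 j [ 29.  -7. 101.  -0.  86.  33.]
yaw -3.3 tool z [ 8.e-04  1.e-04 -1.e+00]
(0.5146, -0.2671, 0.15) -95.1 -> off [0.1487 0.5623 0.1914] turn [-0.  -0.  91.8]
```

>>> {"op": "arm_command", "data": {
  "deltas": [
    {"claw": 0, "offset": [0.015, 0.06, 0], "turn": [0, 0, 10]},
    {"claw": 0, "offset": [0.03, 0.12, 0], "turn": [0, 0, 20]},
    {"claw": 0, "offset": [0.045, 0.18, 0], "turn": [0, 0, 30]},
    {"claw": 0, "offset": [0.06, 0.24, 0], "turn": [0, 0, 40]},
    {"claw": 0, "offset": [0.075, 0.3, 0], "turn": [0, 0, 50]},
    {"claw": 0, "offset": [0.09, 0.36, 0.0], "turn": [0, 0, 60]},
    {"claw": 0, "offset": [0.105, 0.42, 0.02], "turn": [0, 0, 70]},
    {"claw": 0, "offset": [0.115, 0.47, 0.05], "turn": [0, 0, 80]}
  ]
}}

```text
time: 2.35
tcp_pos: [0.4873, -0.1759, 0.2927]
eef_rot: [0.745, -0.667, 0.003, -0.001]
ft_force: [-0.2, 0.5, 1.1]
opening: 0.0853
```

```bash
python3 -c "
from h import *
plan(((.5146,-.2671,.12),-95.1))"
```

```text
t 2.35 p [ 0.4873 -0.1759  0.2927] F [-0.17  0.55  1.05] M [-0.007 -0.03   0.019] op 0.0853 j [-28.  -4. 103.   0.  80.  56.]
yaw -83.69 tool z [ 0.005  -0.0019 -1.    ]
(0.5146, -0.2671, 0.12) -95.1 -> off [ 0.0933 -0.0163  0.173 ] turn [-0.3 -0.1 11.4]
```

>>> {"op": "arm_command", "data": {
  "deltas": [
    {"claw": 100, "offset": [0.02, 0, 0.04], "turn": [0, 0, 3]},
    {"claw": 100, "offset": [0.05, -0.01, 0.08], "turn": [0, 0, 6]},
    {"claw": 100, "offset": [0.07, -0.013, 0.12], "turn": [0, 0, 9]},
    {"claw": 100, "offset": [0.093, -0.016, 0.15], "turn": [-0.3, -0.1, 11.4]},
    {"claw": 100, "offset": [0.093, -0.016, 0.173], "turn": [-0.3, -0.1, 11.4]},
    {"claw": 100, "offset": [0.093, -0.016, 0.173], "turn": [-0.3, -0.1, 11.4]},
    {"claw": 100, "offset": [0.093, -0.016, 0.173], "turn": [-0.3, -0.1, 11.4]},
    {"claw": 100, "offset": [0.093, -0.016, 0.173], "turn": [-0.3, -0.1, 11.4]}
  ]
}}

```text
time: 3.35
tcp_pos: [0.5154, -0.2672, 0.1218]
eef_rot: [-0.675, 0.738, -0.002, 0.0]
ft_force: [-0.2, 0.5, -0.0]
opening: 0.0517
```

```bash
python3 -c "
from h import *
import cv2
f=grab_frame('wrist');cv2.imwrite('pics/w1.png',f['pixels'])
plan(((.5146,-.2671,.006),-95.1))
for X in [(.5146,-.2671,.028),(.4787,-.2639,.028),(.670,-.281,.006)]: print(proj(f,X))"
```

```text
t 3.4 p [ 0.5153 -0.2673  0.1217] F [0.35 0.34 0.77] M [ 0.023 -0.035  0.01 ] op 0.052 j [-34.  14. 104.  -0.  63.  61.]
yaw -95.06 tool z [ 0.0023 -0.002  -1.    ]
(0.5146, -0.2671, 0.006) -95.1 -> off [-0.0003  0.001   0.1157] turn [-0.1 -0.1  0. ]
[258.06283453 194.47134226]
[258.02272038 230.63302593]
[258.26811651   6.68668406]
```

View pics/w1.png

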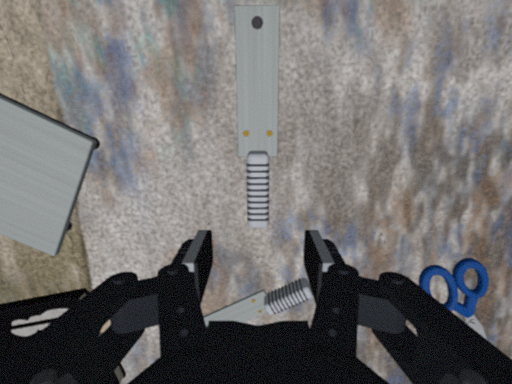

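>>> {"op": "arm_command", "data": {
  "deltas": [
    {"claw": 100, "offset": [0, -0.001, 0.05], "turn": [-0.1, -0.1, 0]},
    {"claw": 100, "offset": [0, -0.001, 0.09], "turn": [-0.1, -0.1, 0]},
    {"claw": 100, "offset": [0, -0.001, 0.114], "turn": [-0.1, -0.1, 0]},
    {"claw": 100, "offset": [0, -0.001, 0.116], "turn": [-0.1, -0.1, 0]},
    {"claw": 255, "offset": [0, -0.001, 0.116], "turn": [-0.1, -0.1, 0]},
    {"claw": 255, "offset": [0, -0.001, 0.116], "turn": [-0.1, -0.1, 0]},
    {"claw": 255, "offset": [0, -0.001, 0.116], "turn": [-0.1, -0.1, 0]},
    {"claw": 255, "offset": [0, -0.001, 0.116], "turn": [-0.1, -0.1, 0]}
  ],
  "grip_force": 50
}}

```text
time: 4.4
tcp_pos: [0.5183, -0.2687, 0.008]
eef_rot: [-0.675, 0.738, -0.002, 0.001]
ft_force: [-0.1, 0.9, 6.6]
opening: 0.0192
```

```bash
python3 -c "
from h import *
plan(((.5146,-.2671,.15),-95.1))"
```

```text
t 4.4 p [ 0.5183 -0.2687  0.008 ] F [-0.07  0.87  6.65] M [ 0.091 -0.009 -0.003] op 0.0192 j [-34.  24. 105.   0.  51.  61.]
yaw -95.06 tool z [ 0.0042 -0.0023 -1.    ]
(0.5146, -0.2671, 0.15) -95.1 -> off [-0.001   0.0032 -0.142 ] turn [-0.2 -0.1  0. ]
```

```bash
cat >> h.py <<'E'
NIP=np.array([.6175,.0497]); YP=58.0
def P(x,y=0):
    a=np.radians(YP); return NIP+x*np.array([np.cos(a),np.sin(a)])+y*np.array([-np.sin(a),np.cos(a)])
def planz(tg):  # keep tilt, turn only about world z; tg: (xyz, yaw of tool x)
    o=manip.get_obs();R0=Ro.from_quat(o["eef_rot"]);p=np.array(o["tcp_pos"]);x=R0.as_matrix()[:,0]
    y0=np.degrees(np.arctan2(x[1],x[0])); print("t",round(o["time"],2),"p",p.round(4),"yaw",y0.round(2),"tz",R0.as_matrix()[:,2].round(4),"F",o["ft_force"].round(2),"M",o["torque"].round(3),"op",round(o["opening"],4),"pressxy",(np.array([[np.cos(np.radians(YP)),np.sin(np.radians(YP))],[-np.sin(np.radians(YP)),np.cos(np.radians(YP))]])@(p[:2]-NIP)).round(4))
    for q,y in tg:
        Rt=Ro.from_euler("z",y-y0,degrees=True)*R0
        print(np.round(q,4),y,"off",R0.inv().apply(np.array(q)-p).round(4),"turn",(R0.inv()*Rt).as_rotvec(degrees=True).round(2))
E
python3 -c "
from h import *
planz([((*P(-.228),.075),-32),((*P(-.194),.075),-32)])"
```

```text
t 4.4 p [ 0.5183 -0.2687  0.008 ] yaw -95.06 tz [ 0.0042 -0.0023 -1.    ] F [-0.07  0.87  6.65] M [ 0.091 -0.009 -0.003] op 0.0192 pressxy [-0.3226 -0.0846]
[ 0.4967 -0.1437  0.075 ] -32 off [-0.1225  0.0323 -0.0674] turn [  0.12  -0.27 -63.06]
[ 0.5147 -0.1148  0.075 ] -32 off [-0.1528  0.0169 -0.0674] turn [  0.12  -0.27 -63.06]
```

>>> {"op": "arm_command", "data": {
  "deltas": [
    {"claw": 255, "offset": [0, 0, -0.03], "turn": [0, 0, 0]},
    {"claw": 255, "offset": [-0.02, 0.01, -0.06], "turn": [0, 0, -10]},
    {"claw": 255, "offset": [-0.045, 0.02, -0.067], "turn": [0, 0, -20]},
    {"claw": 255, "offset": [-0.07, 0.03, -0.067], "turn": [0.1, -0.1, -30]},
    {"claw": 255, "offset": [-0.095, 0.032, -0.067], "turn": [0.1, -0.2, -40]},
    {"claw": 255, "offset": [-0.115, 0.032, -0.067], "turn": [0.1, -0.3, -50]},
    {"claw": 255, "offset": [-0.1225, 0.0323, -0.067], "turn": [0.1, -0.3, -60]},
    {"claw": 255, "offset": [-0.1225, 0.0323, -0.067], "turn": [0.1, -0.3, -63.1]}
  ]
}}

```text
time: 5.4
tcp_pos: [0.4959, -0.1427, 0.0742]
eef_rot: [0.962, -0.274, 0.001, -0.002]
ft_force: [-0.3, -0.8, -2.1]
opening: 0.0192
```

```bash
python3 -c "
from h import *
import cv2
T=grab_frame('top');S=grab_frame('scene');W=grab_frame('wrist')
t=cv2.resize(T['pixels'][130:260,170:330],None,fx=4,fy=4,interpolation=cv2.INTER_CUBIC);cv2.imwrite('pics/t2.png',t)
cv2.imwrite('pics/w2.png',W['pixels'])
planz([((*P(-.194),.050),-32)])
for x in (0,-.05,-.1): 
  for y in (-.061,.061): print(proj(W,(*P(x,y),.034)).round(1))
"
```

```text
t 5.55 p [ 0.4962 -0.1434  0.0744] yaw -32.0 tz [ 0.0028  0.003  -1.    ] F [-0.91  0.15 -1.13] M [-0.039  0.003 -0.042] op 0.0189 pressxy [-0.2281  0.0005]
[ 0.5147 -0.1148  0.05  ] -32 off [ 0.0005 -0.034   0.0245] turn [ 0. -0. -0.]
[ 385.7 -220. ]
[ 135.4 -220.7]
[373.2 -91.5]
[147.1 -91.9]
[362.9  14.4]
[156.8  14.1]
```

View pics/w2.png

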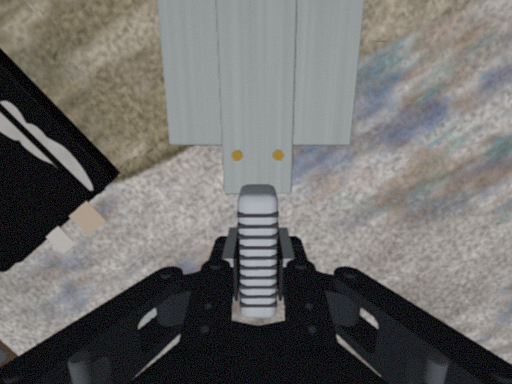

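View pics/t2.png

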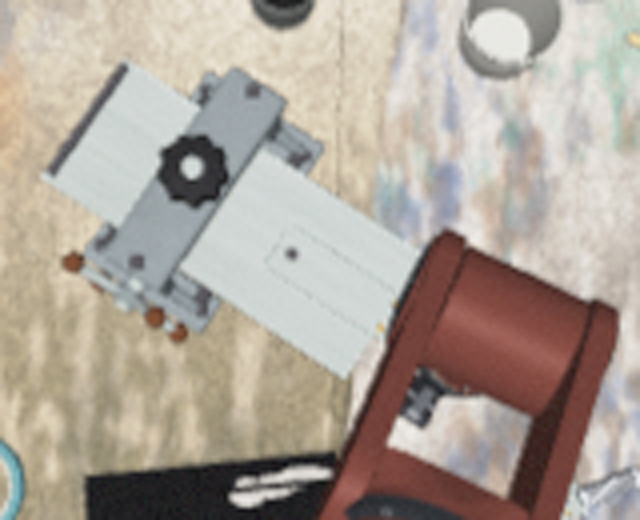

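```bash
python3 -c "
from h import *
T=grab_frame('top')
zt=lambda u,v:((u+.5)/4-.5+170,(v+.5)/4-.5+130)
a=np.radians(YP)
for uv in((288,227),(265,268)):
  q=ray(T,zt(*uv),.0725)[:2]-NIP; print(q@[np.cos(a),np.sin(a)],q@[-np.sin(a),np.cos(a)])
"
```

```text
-0.07389122485039437 -0.013281355394341603
-0.07673662476637767 0.024063713056725684
```

>>> {"op": "arm_command", "data": {
  "deltas": [
    {"claw": 255, "offset": [0.0025, -0.005, 0], "turn": [0, 0, 0]},
    {"claw": 255, "offset": [0.0025, -0.015, 0], "turn": [0, 0, 0]},
    {"claw": 255, "offset": [0.0025, -0.025, 0.01], "turn": [0, 0, 0]},
    {"claw": 255, "offset": [0.0025, -0.034, 0.02], "turn": [0, 0, 0]},
    {"claw": 255, "offset": [0.0025, -0.034, 0.028], "turn": [0, 0, 0]},
    {"claw": 255, "offset": [0.0025, -0.034, 0.03], "turn": [0, 0, 0]},
    {"claw": 255, "offset": [0.0025, -0.034, 0.032], "turn": [0, 0, 0]},
    {"claw": 255, "offset": [0.0025, -0.034, 0.033], "turn": [0, 0, 0]}
  ]
}}

```text
time: 6.6
tcp_pos: [0.5166, -0.1162, 0.042]
eef_rot: [0.961, -0.276, 0.001, -0.002]
ft_force: [-1.7, 0.3, 3.2]
opening: 0.0188
```

```bash
python3 -c "
from h import *
planz([((*P(-.166),.042),-32)])
"
```

```text
t 6.6 p [ 0.5166 -0.1162  0.042 ] yaw -32.03 tz [ 0.0028  0.003  -1.    ] F [-1.75  0.34  3.17] M [0.107 0.331 0.055] op 0.0188 pressxy [-0.1942 -0.0023]
[ 0.5295 -0.0911  0.042 ] -32 off [-0.0023 -0.0282  0.0001] turn [ 0.   -0.   -0.03]
```

>>> {"op": "arm_command", "data": {
  "deltas": [
    {"claw": 255, "offset": [0, -0.008, -0.001], "turn": [0, 0, 0]},
    {"claw": 255, "offset": [0, -0.016, -0.001], "turn": [0, 0, 0]},
    {"claw": 255, "offset": [0, -0.025, -0.001], "turn": [0, 0, 0]},
    {"claw": 180, "offset": [0, -0.025, 0], "turn": [0, 0, 0]},
    {"claw": 160, "offset": [0, -0.025, 0], "turn": [0, 0, 0]},
    {"claw": 255, "offset": [0, -0.025, 0], "turn": [0, 0, 0]},
    {"claw": 255, "offset": [0, -0.025, 0], "turn": [0, 0, 0]},
    {"claw": 255, "offset": [0, -0.025, 0], "turn": [0, 0, 0]}
  ]
}}

```text
time: 7.6
tcp_pos: [0.5302, -0.0953, 0.0424]
eef_rot: [0.961, -0.276, 0.001, -0.002]
ft_force: [-0.5, -0.2, 1.3]
opening: 0.0188
```

```bash
python3 -c "
from h import *
import cv2
planz([((*P(-.12),.042),-32)])
S=grab_frame('scene');W=grab_frame('wrist')
cv2.imwrite('pics/s3.png',cv2.resize(S['pixels'][130:290,180:340],None,fx=3.7,fy=3.7,interpolation=cv2.INTER_CUBIC));cv2.imwrite('pics/w3.png',W['pixels'])
"
```

```text
t 7.6 p [ 0.5302 -0.0953  0.0424] yaw -32.05 tz [ 0.0036  0.0027 -1.    ] F [-0.52 -0.15  1.28] M [-0.037 -0.041  0.006] op 0.0188 pressxy [-0.1693 -0.0028]
[ 0.5539 -0.0521  0.042 ] -32 off [-0.0028 -0.0493  0.0006] turn [ 0.   -0.   -0.05]
```

View pics/s3.png

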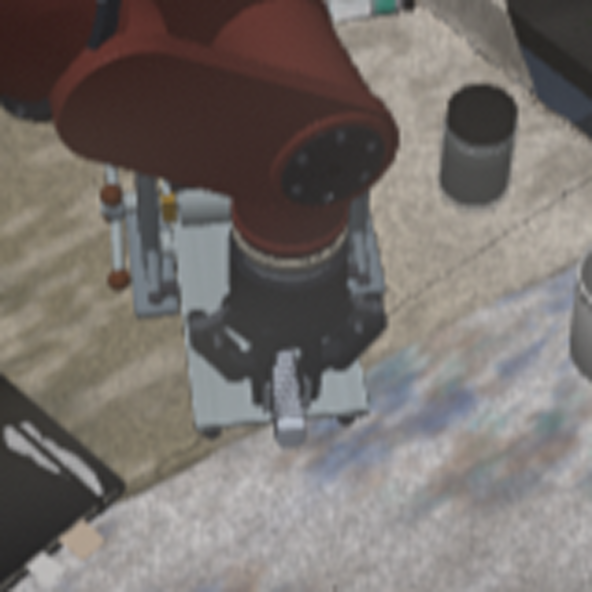

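View pics/w3.png

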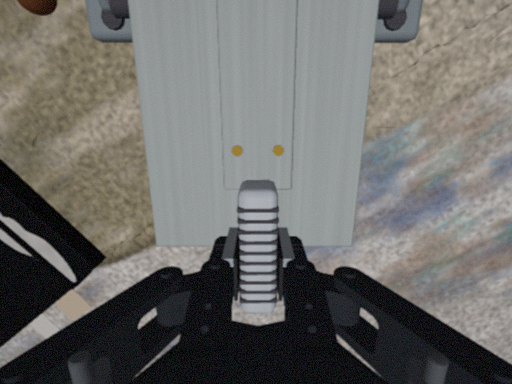

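>>> {"op": "arm_command", "data": {
  "deltas": [
    {"claw": 255, "offset": [0, -0.003, -0.0005], "turn": [0, 0, 0]},
    {"claw": 255, "offset": [0, -0.006, -0.0005], "turn": [0, 0, 0]},
    {"claw": 255, "offset": [0, -0.009, -0.0005], "turn": [0, 0, 0]},
    {"claw": 255, "offset": [0, -0.012, -0.0005], "turn": [0, 0, 0]},
    {"claw": 255, "offset": [0, -0.015, -0.0005], "turn": [0, 0, 0]},
    {"claw": 255, "offset": [0, -0.018, -0.0005], "turn": [0, 0, 0]},
    {"claw": 255, "offset": [0, -0.021, -0.0005], "turn": [0, 0, 0]},
    {"claw": 255, "offset": [0, -0.024, -0.0005], "turn": [0, 0, 0]}
  ]
}}

```text
time: 8.7
tcp_pos: [0.543, -0.0748, 0.043]
eef_rot: [0.961, -0.276, 0.001, -0.002]
ft_force: [-0.5, -0.4, -1.6]
opening: 0.0186
```

```bash
python3 -c "
from h import *
planz([((*P(-.114,-.001),.042),-32)])
"
```

```text
t 8.7 p [ 0.543  -0.0748  0.043 ] yaw -32.04 tz [ 0.0035  0.0027 -1.    ] F [-0.47 -0.37 -1.64] M [-0.101  0.047  0.042] op 0.0186 pressxy [-0.145  -0.0028]
[ 0.5579 -0.0475  0.042 ] -32 off [-0.0018 -0.031   0.0011] turn [ 0.   -0.   -0.04]
```

>>> {"op": "arm_command", "data": {
  "deltas": [
    {"claw": 255, "offset": [0, -0.004, 0.0005], "turn": [0, 0, 0]},
    {"claw": 255, "offset": [0, -0.009, 0.0005], "turn": [0, 0, 0]},
    {"claw": 255, "offset": [0, -0.014, 0.0005], "turn": [0, 0, 0]},
    {"claw": 255, "offset": [0, -0.019, 0.0005], "turn": [0, 0, 0]},
    {"claw": 255, "offset": [0, -0.024, 0.0005], "turn": [0, 0, 0]},
    {"claw": 255, "offset": [0, -0.029, 0.0005], "turn": [0, 0, 0]},
    {"claw": 255, "offset": [0, -0.031, 0.001], "turn": [0, 0, 0]},
    {"claw": 255, "offset": [0, -0.031, 0.001], "turn": [0, 0, 0]}
  ]
}}

```text
time: 9.7
tcp_pos: [0.5598, -0.0484, 0.0424]
eef_rot: [0.961, -0.276, 0.002, -0.002]
ft_force: [-0.3, 0.8, 0.2]
opening: 0.019
```

```bash
python3 -c "
from h import *
import cv2
planz([((*P(-.114,-.001),.042),-32)])
T=grab_frame('top');S=grab_frame('scene');W=grab_frame('wrist')
cv2.imwrite('pics/s4.png',cv2.resize(S['pixels'][130:290,180:340],None,fx=3.7,fy=3.7,interpolation=cv2.INTER_CUBIC));cv2.imwrite('pics/w4.png',W['pixels'])
cv2.imwrite('pics/t4.png',cv2.resize(T['pixels'][130:260,170:330],None,fx=4,fy=4,interpolation=cv2.INTER_CUBIC))
"
```

```text
t 9.7 p [ 0.5598 -0.0484  0.0424] yaw -32.03 tz [ 0.0041  0.0027 -1.    ] F [-0.32  0.76  0.18] M [0.036 0.063 0.021] op 0.019 pressxy [-0.1138 -0.003 ]
[ 0.5579 -0.0475  0.042 ] -32 off [-0.002   0.0002  0.0004] turn [ 0.   -0.   -0.03]
```

View pics/w4.png

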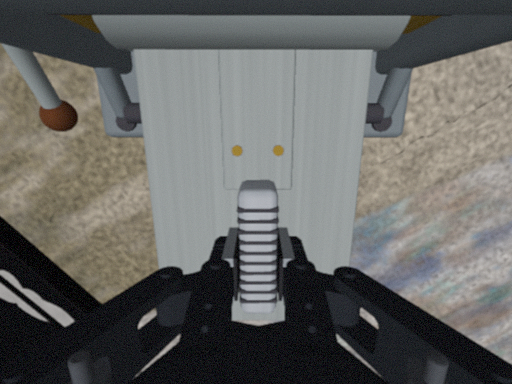

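View pics/t4.png

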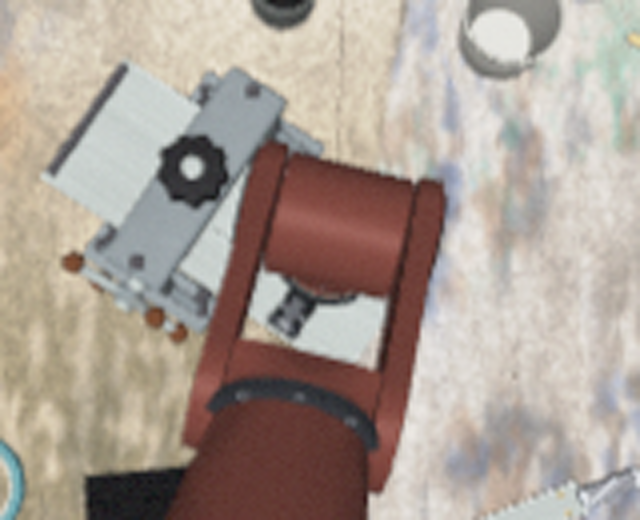

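>>> {"op": "arm_command", "data": {
  "deltas": [
    {"claw": 200, "offset": [0, 0, 0.0005], "turn": [0, 0, 0]},
    {"claw": 150, "offset": [0, 0, 0.0005], "turn": [0, 0, 0]},
    {"claw": 60, "offset": [0, 0, 0], "turn": [0, 0, 0]},
    {"claw": 40, "offset": [0, 0, -0.01], "turn": [0, 0, 0]},
    {"claw": 0, "offset": [0, 0, -0.06], "turn": [0, 0, 0]},
    {"claw": 0, "offset": [0, 0, -0.12], "turn": [0, 0, 0]},
    {"claw": 0, "offset": [0, 0, -0.17], "turn": [0, 0, 0]},
    {"claw": 0, "offset": [0, 0, -0.17], "turn": [0, 0, 0]}
  ]
}}

```text
time: 10.85
tcp_pos: [0.5632, -0.0498, 0.2197]
eef_rot: [0.961, -0.276, 0.008, -0.002]
ft_force: [0.6, -0.7, 0.2]
opening: 0.085
```

```bash
python3 -c "
from h import *
import cv2
plan(((*P(0.001,-0.001),.21),-32),((*P(0.001,-0.001),.147),-32))
W=grab_frame('wrist')
cv2.imwrite('pics/w5.png',W['pixels'])
print(proj(W,(*P(0),.178)))
"
```

```text
t 10.85 p [ 0.5632 -0.0498  0.2197] F [ 0.57 -0.67  0.21] M [-0.031  0.006  0.058] op 0.085 j [-12.   5. 102.   0.  72.  20.]
yaw -32.06 tool z [ 1.730e-02  2.000e-04 -9.999e-01]
(np.float64(0.6188779673603897), np.float64(0.05001812883192323), 0.21) -32 -> off [-0.0059 -0.1141  0.0107] turn [-0.5 -0.8 -0.1]
(np.float64(0.6188779673603897), np.float64(0.05001812883192323), 0.147) -32 -> off [-0.0068 -0.1135  0.0737] turn [-0.5 -0.8 -0.1]
[246.403546   43.2934004]
```

View pics/w5.png

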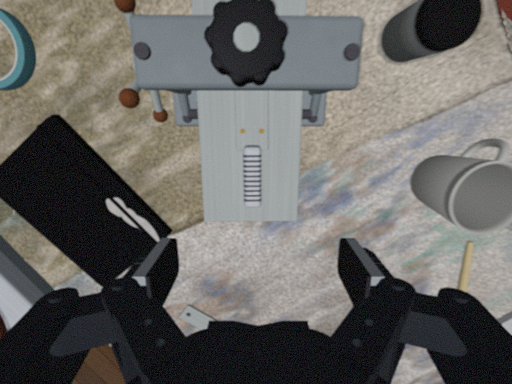

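>>> {"op": "arm_command", "data": {
  "deltas": [
    {"claw": 0, "offset": [-0.003, -0.05, 0.005], "turn": [-0.5, -0.8, 0]},
    {"claw": 0, "offset": [-0.005, -0.1, 0.008], "turn": [-0.5, -0.8, 0]},
    {"claw": 0, "offset": [-0.0065, -0.115, 0.01], "turn": [-0.5, -0.8, 0]},
    {"claw": 0, "offset": [-0.0065, -0.115, 0.02], "turn": [-0.5, -0.8, 0]},
    {"claw": 0, "offset": [-0.0065, -0.115, 0.045], "turn": [-0.5, -0.8, 0]},
    {"claw": 0, "offset": [-0.0065, -0.115, 0.065], "turn": [-0.5, -0.8, 0]},
    {"claw": 0, "offset": [-0.0065, -0.115, 0.072], "turn": [-0.5, -0.8, 0]},
    {"claw": 0, "offset": [-0.0065, -0.115, 0.072], "turn": [-0.5, -0.8, 0]}
  ],
  "grip_force": 30
}}

```text
time: 11.9
tcp_pos: [0.6168, 0.0511, 0.1442]
eef_rot: [0.961, -0.276, -0.003, 0.0]
ft_force: [-0.2, -0.1, 0.4]
opening: 0.085
```

```bash
python3 -c "
from h import *
import cv2
plan(((*P(0.002,-0.000),.147),-32))
W=grab_frame('wrist')
cv2.imwrite('pics/w6.png',W['pixels'])
"
```

```text
t 11.9 p [0.6168 0.0511 0.1442] F [-0.2  -0.07  0.39] M [-0.003 -0.034 -0.031] op 0.085 j [-2. 17. 97.  0. 67. 30.]
yaw -32.1 tool z [-0.0068  0.0014 -1.    ]
(np.float64(0.6185598385284664), np.float64(0.051396096192312855), 0.147) -32 -> off [ 0.0014 -0.0012 -0.0028] turn [ 0.1  0.4 -0.1]
```

View pics/w6.png

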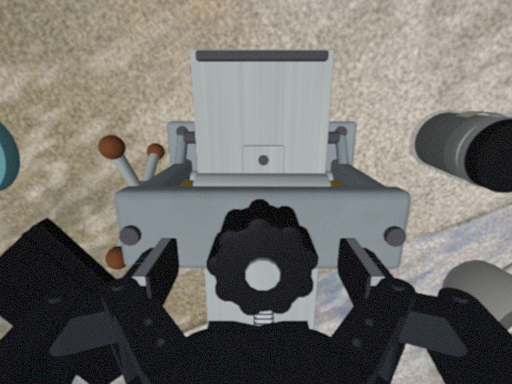

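>>> {"op": "arm_command", "data": {
  "deltas": [
    {"claw": 255, "offset": [0.001, -0.001, -0.002], "turn": [0.1, 0.4, 0]},
    {"claw": 255, "offset": [0.001, -0.001, -0.002], "turn": [0.1, 0.4, 0]},
    {"claw": 255, "offset": [0.001, -0.001, -0.002], "turn": [0.1, 0.4, 0]},
    {"claw": 255, "offset": [0.001, -0.001, -0.002], "turn": [0.1, 0.4, 0]},
    {"claw": 255, "offset": [0.001, -0.001, -0.002], "turn": [0.1, 0.4, 10]},
    {"claw": 255, "offset": [0.001, -0.001, -0.002], "turn": [0.1, 0.4, 20]},
    {"claw": 255, "offset": [0.001, -0.001, -0.002], "turn": [0.1, 0.4, 30]},
    {"claw": 255, "offset": [0.001, -0.001, -0.002], "turn": [0.1, 0.4, 40]}
  ]
}}

```text
time: 12.95
tcp_pos: [0.6196, 0.0517, 0.1489]
eef_rot: [0.807, -0.591, 0.002, 0.0]
ft_force: [-1.4, 0.6, 6.0]
opening: 0.0511
```

```bash
python3 -c "
from h import *
import cv2
plan(((*P(0.002,-0.000),.147),-83))
W=grab_frame('wrist')
cv2.imwrite('pics/w7.png',W['pixels'])
"
```

```text
t 12.95 p [0.6196 0.0517 0.1489] F [-1.35  0.63  6.  ] M [0.116 0.324 0.115] op 0.0511 j [-2. 17. 97. -0. 67. 71.]
yaw -72.39 tool z [ 0.0024 -0.0029 -1.    ]
(np.float64(0.6185598385284664), np.float64(0.051396096192312855), 0.147) -83 -> off [-0.      0.0011  0.0019] turn [-0.1 -0.2 10.6]
```

View pics/w7.png

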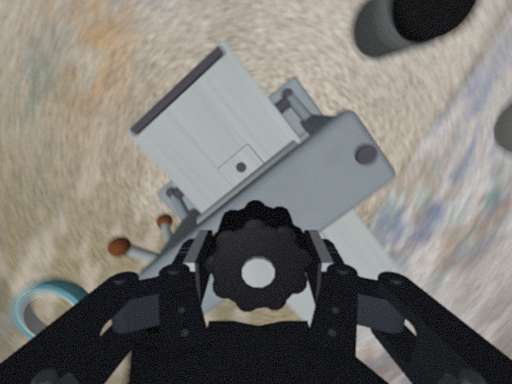

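>>> {"op": "arm_command", "data": {
  "deltas": [
    {"claw": 255, "offset": [0, 0, 0], "turn": [0, 0, 8]},
    {"claw": 255, "offset": [0, 0, 0], "turn": [0, 0, 11.5]},
    {"claw": 255, "offset": [0, 0, 0], "turn": [0, 0, 11.5]},
    {"claw": 0, "offset": [0, 0, 0], "turn": [0, 0, 11.5]},
    {"claw": 0, "offset": [0, 0, 0], "turn": [0, 0, 11.5]},
    {"claw": 0, "offset": [0, 0, 0], "turn": [0, 0, 11.5]},
    {"claw": 0, "offset": [0, 0, -0.025], "turn": [0, 0, 11.5]},
    {"claw": 0, "offset": [0, 0, -0.075], "turn": [0, 0, 11.5]}
  ]
}}

```text
time: 14.0
tcp_pos: [0.6172, 0.052, 0.2212]
eef_rot: [0.742, -0.67, -0.001, 0.003]
ft_force: [0.6, 0.2, -0.1]
opening: 0.0851
```

```bash
python3 -c "
from h import *
plan(((*P(-0.115,-0.002),.21),-32),((*P(-0.115,-0.002),.041),-32))
"
```

```text
t 14.0 p [0.6172 0.052  0.2212] F [ 0.55  0.15 -0.1 ] M [ 0.016  0.023 -0.024] op 0.0851 j [-2. 12. 94. -0. 74. 83.]
yaw -84.15 tool z [-0.0047 -0.0027 -1.    ]
(np.float64(0.5582553808054943), np.float64(-0.048885369586455396), 0.21) -32 -> off [0.0943 0.0688 0.0118] turn [  0.3   0.  -52.2]
(np.float64(0.5582553808054943), np.float64(-0.048885369586455396), 0.041) -32 -> off [0.0939 0.068  0.1808] turn [  0.3   0.  -52.2]
```

>>> {"op": "arm_command", "data": {
  "deltas": [
    {"claw": 0, "offset": [0.03, 0.02, 0.003], "turn": [0, 0, -10.5]},
    {"claw": 0, "offset": [0.06, 0.045, 0.006], "turn": [0, 0, -21]},
    {"claw": 0, "offset": [0.094, 0.068, 0.012], "turn": [0.1, 0, -31.5]},
    {"claw": 0, "offset": [0.094, 0.068, 0.02], "turn": [0.2, 0, -42]},
    {"claw": 50, "offset": [0.094, 0.068, 0.06], "turn": [0.3, 0, -52]},
    {"claw": 100, "offset": [0.094, 0.068, 0.11], "turn": [0.3, 0, -52.2]},
    {"claw": 100, "offset": [0.094, 0.068, 0.16], "turn": [0.3, 0, -52.2]},
    {"claw": 100, "offset": [0.094, 0.068, 0.17], "turn": [0.3, 0, -52.2]}
  ]
}}

```text
time: 15.0
tcp_pos: [0.5545, -0.0482, 0.0478]
eef_rot: [0.961, -0.275, -0.005, 0.0]
ft_force: [-0.8, -0.2, 0.5]
opening: 0.052
```

```bash
python3 -c "
from h import *
plan(((*P(-0.115,-0.002),.043),-32))
"
```

```text
t 15.0 p [ 0.5545 -0.0482  0.0478] F [-0.79 -0.17  0.48] M [-0.016  0.002  0.038] op 0.052 j [-12.  18. 108.  -0.  55.  20.]
yaw -31.95 tool z [-0.0089  0.0018 -1.    ]
(np.float64(0.5582553808054943), np.float64(-0.048885369586455396), 0.043) -32 -> off [ 0.0036 -0.0014  0.0048] turn [0.2 0.5 0.1]
```

>>> {"op": "arm_command", "data": {
  "deltas": [
    {"claw": 100, "offset": [0.0036, -0.0014, 0.002], "turn": [0.2, 0.5, 0]},
    {"claw": 100, "offset": [0.0036, -0.0014, 0.004], "turn": [0.2, 0.5, 0]},
    {"claw": 100, "offset": [0.0036, -0.0014, 0.005], "turn": [0.2, 0.5, 0]},
    {"claw": 100, "offset": [0.0036, -0.0014, 0.005], "turn": [0.2, 0.5, 0]},
    {"claw": 255, "offset": [0.0036, -0.0014, 0.005], "turn": [0.2, 0.5, 0]},
    {"claw": 255, "offset": [0.0036, -0.0014, 0.005], "turn": [0.2, 0.5, 0]},
    {"claw": 255, "offset": [0.0036, -0.0014, 0.005], "turn": [0.2, 0.5, 0]},
    {"claw": 255, "offset": [0.0036, -0.0014, 0.005], "turn": [0.2, 0.5, 0]}
  ],
  "grip_force": 40
}}

```text
time: 16.0
tcp_pos: [0.5588, -0.049, 0.0433]
eef_rot: [0.961, -0.275, 0.001, -0.0]
ft_force: [-0.9, -0.8, 3.7]
opening: 0.0192
```

```bash
cat >> h.py <<'E'
def fpr():
    o=manip.get_obs();a=np.radians(YP);F=np.array(o["ft_force"]);print("t",round(o["time"],2),"Fx_press",round(F[0]*np.cos(a)+F[1]*np.sin(a),2),"Fy",round(-F[0]*np.sin(a)+F[1]*np.cos(a),2),"Fz",round(F[2],2))
E
python3 -c "
from h import *
planz([]); fpr()
W=grab_frame('wrist'); fpr();import cv2;cv2.imwrite('pics/w8.png',W['pixels'])
grab_frame('wrist'); fpr()
"
```

```text
t 16.0 p [ 0.5588 -0.049   0.0433] yaw -31.94 tz [ 1.3e-03 -1.0e-04 -1.0e+00] F [-0.9  -0.81  3.74] M [-0.067  0.029 -0.006] op 0.0192 pressxy [-0.1148 -0.0025]
t 16.0 Fx_press -1.17 Fy 0.33 Fz 3.74
t 16.05 Fx_press 0.61 Fy -0.1 Fz 3.18
t 16.1 Fx_press -0.54 Fy 0.38 Fz 3.73
```

View pics/w8.png

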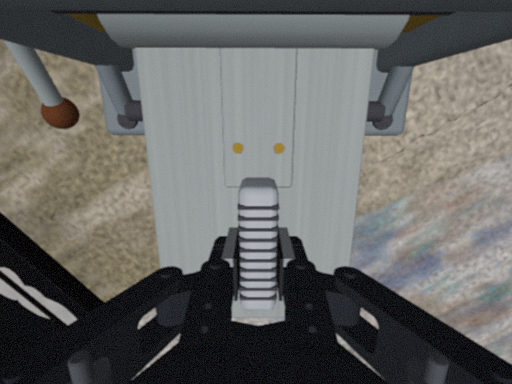

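>>> {"op": "arm_command", "data": {
  "deltas": [
    {"claw": 255, "offset": [0, 0, -0.0007], "turn": [0, 0, 0]},
    {"claw": 255, "offset": [0, 0.001, -0.0007], "turn": [0, 0, 0]},
    {"claw": 255, "offset": [0, 0.002, -0.0007], "turn": [0, 0, 0]},
    {"claw": 255, "offset": [0, 0.003, -0.0007], "turn": [0, 0, 0]},
    {"claw": 255, "offset": [0, 0.004, -0.0007], "turn": [0, 0, 0]},
    {"claw": 255, "offset": [0, 0.005, -0.0007], "turn": [0, 0, 0]},
    {"claw": 255, "offset": [0, 0.006, -0.0007], "turn": [0, 0, 0]},
    {"claw": 255, "offset": [0, 0.007, -0.0007], "turn": [0, 0, 0]}
  ]
}}

```text
time: 17.1
tcp_pos: [0.555, -0.055, 0.044]
eef_rot: [0.961, -0.275, 0.001, -0.0]
ft_force: [-0.1, -0.3, -1.5]
opening: 0.019
```

```bash
python3 -c "
from h import *
planz([]); fpr()
for i in range(4): grab_frame('wrist'); fpr()
planz([])
"
```

```text
t 17.1 p [ 0.555 -0.055  0.044] yaw -31.94 tz [ 1.2e-03 -1.0e-04 -1.0e+00] F [-0.09 -0.3  -1.52] M [-0.088  0.038 -0.045] op 0.019 pressxy [-0.1219 -0.0025]
t 17.1 Fx_press -0.3 Fy -0.08 Fz -1.52
t 17.15 Fx_press -0.4 Fy -0.46 Fz -1.71
t 17.2 Fx_press 0.15 Fy 0.11 Fz -2.22
t 17.25 Fx_press -0.85 Fy -0.06 Fz -1.49
t 17.3 Fx_press 0.12 Fy 0.78 Fz -1.73
t 17.3 p [ 0.5551 -0.055   0.044 ] yaw -31.95 tz [ 1.3e-03 -1.0e-04 -1.0e+00] F [-0.6   0.52 -1.73] M [-0.08   0.015 -0.02 ] op 0.0189 pressxy [-0.1219 -0.0025]
```

>>> {"op": "arm_command", "data": {
  "deltas": [
    {"claw": 255, "offset": [0, -0.003, 0.0003], "turn": [0, 0, 0]},
    {"claw": 255, "offset": [0, -0.007, 0.0005], "turn": [0, 0, 0]},
    {"claw": 255, "offset": [0, -0.008, 0.0007], "turn": [0, 0, 0]},
    {"claw": 150, "offset": [0, -0.008, 0.0007], "turn": [0, 0, 0]},
    {"claw": 60, "offset": [0, -0.008, 0.0], "turn": [0, 0, 0]},
    {"claw": 0, "offset": [0, -0.008, -0.01], "turn": [0, 0, 0]},
    {"claw": 0, "offset": [0, -0.008, -0.07], "turn": [0, 0, 0]},
    {"claw": 0, "offset": [0, -0.008, -0.13], "turn": [0, 0, 0]}
  ]
}}

```text
time: 18.3
tcp_pos: [0.5586, -0.0482, 0.1755]
eef_rot: [0.961, -0.275, 0.0, -0.0]
ft_force: [1.5, -0.2, -0.0]
opening: 0.0853
```

```bash
python3 -c "
from h import *
plan(((*P(0.002,0),.22),-32),((*P(0.002,0),.148),-32))
"
```

```text
t 18.3 p [ 0.5586 -0.0482  0.1755] F [ 1.48 -0.18 -0.03] M [-0.031 -0.002  0.016] op 0.0853 j [-12.   8. 104.   0.  68.  20.]
yaw -31.96 tool z [ 3.e-04  2.e-04 -1.e+00]
(np.float64(0.6185598385284664), np.float64(0.051396096192312855), 0.22) -32 -> off [-0.0018 -0.1162 -0.0445] turn [-0. -0.  0.]
(np.float64(0.6185598385284664), np.float64(0.051396096192312855), 0.148) -32 -> off [-0.0018 -0.1162  0.0275] turn [-0. -0.  0.]
```

>>> {"op": "arm_command", "data": {
  "deltas": [
    {"claw": 0, "offset": [-0.002, -0.03, -0.04], "turn": [0, 0, 0]},
    {"claw": 0, "offset": [-0.002, -0.085, -0.044], "turn": [0, 0, 0]},
    {"claw": 0, "offset": [-0.002, -0.116, -0.03], "turn": [0, 0, 0]},
    {"claw": 0, "offset": [-0.002, -0.116, -0.005], "turn": [0, 0, 0]},
    {"claw": 0, "offset": [-0.002, -0.116, 0.02], "turn": [0, 0, 0]},
    {"claw": 0, "offset": [-0.002, -0.116, 0.0275], "turn": [0, 0, 0]},
    {"claw": 255, "offset": [-0.002, -0.116, 0.0275], "turn": [0, 0, 0]},
    {"claw": 255, "offset": [-0.002, -0.116, 0.0275], "turn": [0, 0, 0]}
  ],
  "grip_force": 30
}}

```text
time: 19.3
tcp_pos: [0.6193, 0.0511, 0.1497]
eef_rot: [0.961, -0.275, 0.001, -0.0]
ft_force: [0.2, 0.0, 5.4]
opening: 0.0516
```

```bash
python3 -c "
from h import *
plan(((*P(0.002,0),.148),-60.6))
"
```

```text
t 19.3 p [0.6193 0.0511 0.1497] F [0.2  0.   5.44] M [0.18  0.319 0.073] op 0.0516 j [-2. 16. 97.  0. 67. 30.]
yaw -31.98 tool z [ 2.9e-03  2.0e-04 -1.0e+00]
(np.float64(0.6185598385284664), np.float64(0.051396096192312855), 0.148) -60.6 -> off [-0.0008  0.0002  0.0017] turn [-0.1 -0.1 28.6]
```

>>> {"op": "arm_command", "data": {
  "deltas": [
    {"claw": 255, "offset": [0, 0, 0], "turn": [0, 0, 0]},
    {"claw": 255, "offset": [0, 0, 0], "turn": [0, 0, 10]},
    {"claw": 255, "offset": [0, 0, 0], "turn": [0, 0, 20]},
    {"claw": 255, "offset": [0, 0, 0], "turn": [0, 0, 28.6]},
    {"claw": 255, "offset": [0, 0, 0], "turn": [0, 0, 28.6]},
    {"claw": 0, "offset": [0, 0, 0], "turn": [0, 0, 28.6]},
    {"claw": 0, "offset": [0, 0, 0], "turn": [0, 0, 28.6]},
    {"claw": 0, "offset": [0, 0, -0.02], "turn": [0, 0, 28.6]}
  ]
}}

```text
time: 20.3
tcp_pos: [0.618, 0.051, 0.1687]
eef_rot: [0.864, -0.504, -0.0, 0.0]
ft_force: [0.1, -0.9, 0.5]
opening: 0.0856
```

```bash
python3 -c "
from h import *
plan(((*P(-0.115,-0.002),.21),-32),((*P(-0.115,-0.002),.05),-32))
"
```

```text
t 20.3 p [0.618  0.051  0.1687] F [ 0.06 -0.91  0.49] M [-0.025  0.009 -0.027] op 0.0856 j [-2. 15. 96.  0. 69. 59.]
yaw -60.55 tool z [-8.e-04  1.e-04 -1.e+00]
(np.float64(0.5582553808054943), np.float64(-0.048885369586455396), 0.21) -32 -> off [ 0.0576  0.1012 -0.0412] turn [  0.    0.  -28.5]
(np.float64(0.5582553808054943), np.float64(-0.048885369586455396), 0.05) -32 -> off [0.0577 0.1011 0.1188] turn [  0.    0.  -28.5]
```

>>> {"op": "arm_command", "data": {
  "deltas": [
    {"claw": 0, "offset": [0, 0, -0.041], "turn": [0, 0, 0]},
    {"claw": 0, "offset": [0.02, 0.04, -0.041], "turn": [0, 0, -10]},
    {"claw": 0, "offset": [0.045, 0.08, -0.041], "turn": [0, 0, -20]},
    {"claw": 0, "offset": [0.058, 0.101, -0.03], "turn": [0, 0, -28.5]},
    {"claw": 50, "offset": [0.058, 0.101, 0.03], "turn": [0, 0, -28.5]},
    {"claw": 100, "offset": [0.058, 0.101, 0.085], "turn": [0, 0, -28.5]},
    {"claw": 100, "offset": [0.058, 0.101, 0.118], "turn": [0, 0, -28.5]},
    {"claw": 100, "offset": [0.058, 0.101, 0.12], "turn": [0, 0, -28.5]}
  ]
}}

```text
time: 21.3
tcp_pos: [0.5567, -0.0489, 0.0472]
eef_rot: [0.961, -0.276, -0.003, 0.0]
ft_force: [0.6, 0.8, 0.7]
opening: 0.052
```

```bash
python3 -c "
from h import *
plan(((*P(-0.115,-0.0025),.0435),-32))
"
```

```text
t 21.3 p [ 0.5567 -0.0489  0.0472] F [0.56 0.77 0.74] M [ 0.008 -0.031 -0.063] op 0.052 j [-12.  18. 108.  -0.  55.  20.]
yaw -32.04 tool z [-0.0054  0.0011 -1.    ]
(np.float64(0.5586794048535726), np.float64(-0.049150329218572), 0.0435) -32 -> off [ 0.0018 -0.0008  0.0037] turn [ 0.1  0.3 -0. ]
```

>>> {"op": "arm_command", "data": {
  "deltas": [
    {"claw": 100, "offset": [0.0018, -0.0008, 0.002], "turn": [0.1, 0.3, 0]},
    {"claw": 100, "offset": [0.0018, -0.0008, 0.0037], "turn": [0.1, 0.3, 0]},
    {"claw": 100, "offset": [0.0018, -0.0008, 0.0037], "turn": [0.1, 0.3, 0]},
    {"claw": 255, "offset": [0.0018, -0.0008, 0.0037], "turn": [0.1, 0.3, 0]},
    {"claw": 255, "offset": [0.0018, -0.0008, 0.0037], "turn": [0.1, 0.3, 0]},
    {"claw": 255, "offset": [0.0018, -0.0008, 0.0037], "turn": [0.1, 0.3, 0]},
    {"claw": 255, "offset": [0.0018, -0.0008, 0.0037], "turn": [0.1, 0.3, 0]},
    {"claw": 255, "offset": [0.0018, -0.0008, 0.0037], "turn": [0.1, 0.3, 0]}
  ],
  "grip_force": 40
}}

```text
time: 22.3
tcp_pos: [0.5592, -0.0493, 0.0441]
eef_rot: [0.961, -0.276, 0.0, 0.0]
ft_force: [-1.0, -0.2, 5.0]
opening: 0.0188
```

```bash
python3 -c "
from h import *
planz([]); fpr()
"
```

```text
t 22.3 p [ 0.5592 -0.0493  0.0441] yaw -32.04 tz [ 9.e-04 -4.e-04 -1.e+00] F [-0.99 -0.2   5.03] M [0.042 0.154 0.056] op 0.0188 pressxy [-0.1148 -0.003 ]
t 22.3 Fx_press -0.69 Fy 0.74 Fz 5.03
```

>>> {"op": "arm_command", "data": {
  "deltas": [
    {"claw": 255, "offset": [0, 0, -0.0009], "turn": [0, 0, 0]},
    {"claw": 255, "offset": [0, 0.001, -0.0009], "turn": [0, 0, 0]},
    {"claw": 255, "offset": [0, 0.002, -0.0009], "turn": [0, 0, 0]},
    {"claw": 255, "offset": [0, 0.003, -0.0009], "turn": [0, 0, 0]},
    {"claw": 255, "offset": [0, 0.004, -0.0009], "turn": [0, 0, 0]},
    {"claw": 255, "offset": [0, 0.005, -0.0009], "turn": [0, 0, 0]},
    {"claw": 255, "offset": [0, 0.006, -0.0009], "turn": [0, 0, 0]},
    {"claw": 255, "offset": [0, 0.007, -0.0009], "turn": [0, 0, 0]}
  ]
}}

```text
time: 23.3
tcp_pos: [0.5554, -0.0553, 0.045]
eef_rot: [0.961, -0.276, 0.0, 0.0]
ft_force: [-0.6, 0.0, -1.5]
opening: 0.0191
```

```bash
python3 -c "
from h import *
planz([]); fpr()
for i in range(4): grab_frame('wrist'); fpr()
planz([])
"
```

```text
t 23.3 p [ 0.5554 -0.0553  0.045 ] yaw -32.04 tz [ 9.e-04 -5.e-04 -1.e+00] F [-0.65  0.02 -1.45] M [-0.067  0.053  0.017] op 0.0191 pressxy [-0.1219 -0.003 ]
t 23.3 Fx_press -0.32 Fy 0.56 Fz -1.45
t 23.35 Fx_press -0.54 Fy -0.23 Fz -1.55
t 23.4 Fx_press -0.3 Fy -0.24 Fz -2.32
t 23.45 Fx_press 0.09 Fy 0.5 Fz -0.55
t 23.5 Fx_press -0.61 Fy -0.38 Fz -0.74
t 23.5 p [ 0.5555 -0.0552  0.045 ] yaw -32.04 tz [ 1.e-03 -5.e-04 -1.e+00] F [-0.   -0.72 -0.74] M [-0.134  0.094 -0.004] op 0.0192 pressxy [-0.1219 -0.003 ]
```

```bash
python3 -c "
from h import *
import cv2
W=grab_frame('wrist');o=manip.get_obs();cv2.imwrite('pics/w9.png',W['pixels'])
np.savez('cal.npz',R=W['R'],t=W['t'],p=o['tcp_pos'],q=o['eef_rot'])
def prof(im,c0,c1): return cv2.GaussianBlur(cv2.cvtColor(im,cv2.COLOR_BGR2GRAY),(1,1),0)[:, c0:c1].mean(1)
for n in ('w4','w8','w9'):
    im=cv2.imread(f'pics/{n}.png')
    for c in ((165,205),(305,345)): print(n,prof(im,*c)[36:62].round(0).astype(int))
"
```

```text
w4 [ 96  93  92  90  88  86  84  82  80  78  74  69  76 114 149 154 153 153
 153 153 153 153 153 152 153 153]
w4 [102 100  98  95  94  93  92  90  86  83  78  73  73 108 150 156 154 154
 154 154 154 154 154 154 154 154]
w8 [ 92  89  88  86  84  82  81  79  76  70  70 105 149 155 153 152 152 152
 152 152 152 152 152 153 153 152]
w8 [ 99  98  95  93  93  92  88  86  82  77  72  86 125 152 156 154 154 154
 154 153 154 154 154 154 154 155]
w9 [152 152 152 152 152 152 152 152 152 152 152 152 152 152 152 152 152 152
 152 152 152 153 152 152 153 152]
w9 [153 153 153 153 153 153 153 153 154 153 153 154 154 154 154 154 154 154
 154 154 153 153 154 154 154 154]
```

View pics/w9.png

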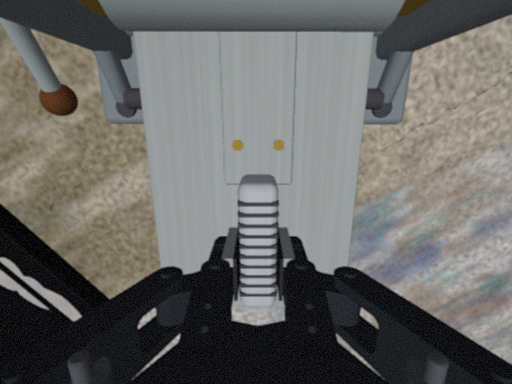

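```bash
cat > rol.py <<'E'
from h import *
import cv2
C=np.load('cal.npz');Rt0=Ro.from_quat(C['q']).as_matrix()
Rct=C['R']@Rt0; tct=C['R']@C['p']+C['t']   # cam from tool
def cam(p,yaw,tz):
    z=np.array(tz);z/=np.linalg.norm(z);y=np.radians(yaw);x=np.array([np.cos(y),np.sin(y),0]);x[2]=-(x[:2]@z[:2])/z[2];x/=np.linalg.norm(x)
    Rw=np.stack([x,np.cross(z,x),z],1);R=Rct@Rw.T
    return R,tct-R@np.array(p)
def edge(im,c0,c1,lo):
    g=cv2.cvtColor(im,cv2.COLOR_BGR2GRAY).astype(float)[:,c0:c1].mean(1)
    i=next(k for k in range(lo,120) if g[k]<112<=g[k+1]); return i+(112-g[i])/(g[i+1]-g[i])
def zc(R,t,u,v):
    f=grabK; d=R.T@np.array([(u-f[2])/f[0],(v-f[3])/f[1],1.]);c=-R.T@t;a=np.radians(YP)
    e=np.array([np.cos(a),np.sin(a)]);cx=(c[:2]-NIP)@e;dx=d[:2]@e;n=np.hypot(dx,d[2])
    # ray line: pass (cx,c2) dir(dx,d2); axis at x=0: dist=.02, axis above line
    z0=c[2]+d[2]*(0-cx)/dx
    return z0+.02*n/abs(dx)
grabK=(271.354,271.354,257.785,191.343)
E
python3 - <<'E'
from rol import *
for n,p,y,tz,lo in(('w4',(.5598,-.0484,.0424),-32.03,(.0041,.0027,-1),30),('w8',(.5588,-.049,.0433),-31.94,(.0013,-.0001,-1),30),('w9',(.5555,-.0552,.0450),-32.04,(.001,-.0005,-1),10)):
    im=cv2.imread(f'pics/{n}.png');R,t=cam(p,y,tz)
    for c in((165,205),(305,345)):
        v=edge(im,*c,lo);print(n,c,round(v,2),'zc',round(zc(R,t,sum(c)/2,v),5))
E
```

```text
w4 (165, 205) 48.95 zc 0.08241
w4 (305, 345) 49.08 zc 0.08219
w8 (165, 205) 47.16 zc 0.08114
w8 (305, 345) 47.67 zc 0.08067
w9 (165, 205) 31.0 zc 0.07582
w9 (305, 345) 31.17 zc 0.07552
```

>>> {"op": "arm_command", "data": {
  "deltas": [
    {"claw": 255, "offset": [0, -0.003, 0.0004], "turn": [0, 0, 0]},
    {"claw": 255, "offset": [0, -0.007, 0.0007], "turn": [0, 0, 0]},
    {"claw": 255, "offset": [0, -0.008, 0.0009], "turn": [0, 0, 0]},
    {"claw": 150, "offset": [0, -0.008, 0.0009], "turn": [0, 0, 0]},
    {"claw": 60, "offset": [0, -0.008, 0.0], "turn": [0, 0, 0]},
    {"claw": 0, "offset": [0, -0.008, -0.01], "turn": [0, 0, 0]},
    {"claw": 0, "offset": [0, -0.008, -0.07], "turn": [0, 0, 0]},
    {"claw": 0, "offset": [0, -0.008, -0.13], "turn": [0, 0, 0]}
  ]
}}

```text
time: 24.55
tcp_pos: [0.5591, -0.0483, 0.1765]
eef_rot: [0.961, -0.276, 0.0, 0.0]
ft_force: [1.7, -0.1, 0.6]
opening: 0.0852
```

```bash
python3 -c "
from h import *
plan(((*P(0.002,0),.22),-32),((*P(0.002,0),.148),-32))
import cv2
W=grab_frame('wrist');cv2.imwrite('pics/w10.png',W['pixels'])
"
```

```text
t 24.55 p [ 0.5591 -0.0483  0.1765] F [ 1.66 -0.07  0.63] M [-0.028 -0.069 -0.044] op 0.0852 j [-12.   8. 104.  -0.  68.  20.]
yaw -32.05 tool z [ 0.e+00 -2.e-04 -1.e+00]
(np.float64(0.6185598385284664), np.float64(0.051396096192312855), 0.22) -32 -> off [-0.0025 -0.1161 -0.0435] turn [ 0. -0. -0.]
(np.float64(0.6185598385284664), np.float64(0.051396096192312855), 0.148) -32 -> off [-0.0025 -0.1161  0.0285] turn [ 0. -0. -0.]
```

View pics/w10.png

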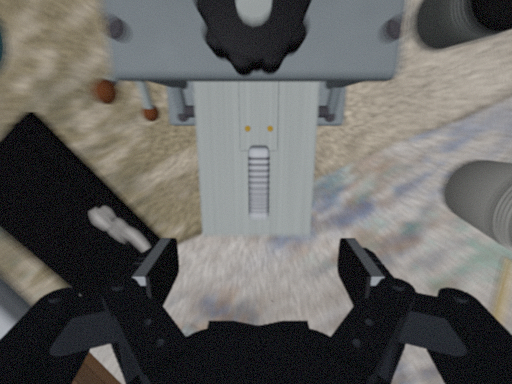

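Gauge still straight on the bed (grip around (259,185)). Next regrip and turn of the knob.

>>> {"op": "arm_command", "data": {
  "deltas": [
    {"claw": 0, "offset": [-0.002, -0.03, -0.04], "turn": [0, 0, 0]},
    {"claw": 0, "offset": [-0.002, -0.085, -0.044], "turn": [0, 0, 0]},
    {"claw": 0, "offset": [-0.002, -0.116, -0.03], "turn": [0, 0, 0]},
    {"claw": 0, "offset": [-0.002, -0.116, -0.005], "turn": [0, 0, 0]},
    {"claw": 0, "offset": [-0.002, -0.116, 0.02], "turn": [0, 0, 0]},
    {"claw": 0, "offset": [-0.002, -0.116, 0.0285], "turn": [0, 0, 0]},
    {"claw": 255, "offset": [-0.002, -0.116, 0.0285], "turn": [0, 0, 0]},
    {"claw": 255, "offset": [-0.002, -0.116, 0.0285], "turn": [0, 0, 0]}
  ],
  "grip_force": 30
}}

```text
time: 25.6
tcp_pos: [0.621, 0.0529, 0.1613]
eef_rot: [0.961, -0.277, 0.001, -0.002]
ft_force: [-23.6, 13.8, 21.6]
opening: 0.0516
```

>>> {"op": "arm_command", "data": {
  "deltas": [
    {"claw": 255, "offset": [0, 0, 0], "turn": [0, 0, 0]},
    {"claw": 255, "offset": [0, 0, 0], "turn": [0, 0, 10]},
    {"claw": 255, "offset": [0, 0, 0], "turn": [0, 0, 20]},
    {"claw": 255, "offset": [0, 0, 0], "turn": [0, 0, 28.6]},
    {"claw": 255, "offset": [0, 0, 0], "turn": [0, 0, 28.6]},
    {"claw": 0, "offset": [0, 0, 0], "turn": [0, 0, 28.6]},
    {"claw": 0, "offset": [0, 0, 0], "turn": [0, 0, 28.6]},
    {"claw": 0, "offset": [0, 0, -0.02], "turn": [0, 0, 28.6]}
  ]
}}

```text
time: 26.6
tcp_pos: [0.6199, 0.0528, 0.1805]
eef_rot: [0.863, -0.505, -0.001, -0.002]
ft_force: [0.2, 0.0, 0.7]
opening: 0.0852
```

```bash
python3 -c "
from h import *
plan(((*P(-0.115,-0.0025),.21),-32),((*P(-0.115,-0.0025),.05),-32))
"
```

```text
t 26.6 p [0.6199 0.0528 0.1805] F [0.16 0.04 0.65] M [-0.014 -0.034  0.016] op 0.0852 j [-2. 15. 95.  0. 70. 59.]
yaw -60.68 tool z [ 4.0e-04  3.7e-03 -1.0e+00]
(np.float64(0.5586794048535726), np.float64(-0.049150329218572), 0.21) -32 -> off [ 0.0589  0.1032 -0.0299] turn [ -0.2   0.1 -28.7]
(np.float64(0.5586794048535726), np.float64(-0.049150329218572), 0.05) -32 -> off [0.0593 0.1036 0.1301] turn [ -0.2   0.1 -28.7]
```

```bash
python3 -c "
from h import *
import cv2
W=grab_frame('wrist');cv2.imwrite('pics/w11.png',W['pixels'])
"
```

```text
(no output)
```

View pics/w11.png

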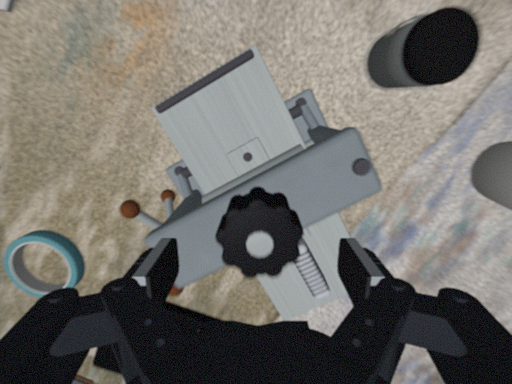

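>>> {"op": "arm_command", "data": {
  "deltas": [
    {"claw": 0, "offset": [0, 0, -0.03], "turn": [0, 0, 0]},
    {"claw": 0, "offset": [0.02, 0.04, -0.03], "turn": [0, 0, -10]},
    {"claw": 0, "offset": [0.045, 0.08, -0.03], "turn": [0, 0, -20]},
    {"claw": 0, "offset": [0.0593, 0.1035, -0.02], "turn": [-0.2, 0.1, -28.7]},
    {"claw": 50, "offset": [0.0593, 0.1035, 0.04], "turn": [-0.2, 0.1, -28.7]},
    {"claw": 100, "offset": [0.0593, 0.1035, 0.1], "turn": [-0.2, 0.1, -28.7]},
    {"claw": 100, "offset": [0.0593, 0.1035, 0.13], "turn": [-0.2, 0.1, -28.7]},
    {"claw": 100, "offset": [0.0593, 0.1035, 0.132], "turn": [-0.2, 0.1, -28.7]}
  ]
}}

```text
time: 27.65
tcp_pos: [0.5611, -0.0488, 0.051]
eef_rot: [0.961, -0.275, 0.001, -0.001]
ft_force: [1.0, 0.1, 0.4]
opening: 0.0522
```

```bash
python3 -c "
from h import *
plan(((*P(-0.115,-0.0025),.0437),-32))
"
```

```text
t 27.65 p [ 0.5611 -0.0488  0.051 ] F [1.02 0.14 0.41] M [ 0.057 -0.034  0.029] op 0.0522 j [-12.  18. 108.   0.  55.  20.]
yaw -31.97 tool z [ 2.9e-03  7.0e-04 -1.0e+00]
(np.float64(0.5586794048535726), np.float64(-0.049150329218572), 0.0437) -32 -> off [-0.0019  0.0016  0.0073] turn [-0.1 -0.1  0. ]
```

>>> {"op": "arm_command", "data": {
  "deltas": [
    {"claw": 100, "offset": [-0.0019, 0.0016, 0.004], "turn": [-0.1, -0.1, 0]},
    {"claw": 100, "offset": [-0.0019, 0.0016, 0.0067], "turn": [-0.1, -0.1, 0]},
    {"claw": 100, "offset": [-0.0019, 0.0016, 0.0067], "turn": [-0.1, -0.1, 0]},
    {"claw": 255, "offset": [-0.0019, 0.0016, 0.0067], "turn": [-0.1, -0.1, 0]},
    {"claw": 255, "offset": [-0.0019, 0.0016, 0.0067], "turn": [-0.1, -0.1, 0]},
    {"claw": 255, "offset": [-0.0019, 0.0016, 0.0067], "turn": [-0.1, -0.1, 0]},
    {"claw": 255, "offset": [-0.0019, 0.0016, 0.0067], "turn": [-0.1, -0.1, 0]},
    {"claw": 255, "offset": [-0.0019, 0.0016, 0.0067], "turn": [-0.1, -0.1, 0]}
  ],
  "grip_force": 40
}}

```text
time: 28.65
tcp_pos: [0.5593, -0.0493, 0.045]
eef_rot: [0.961, -0.275, 0.001, -0.0]
ft_force: [0.2, 0.2, 5.4]
opening: 0.0194
```

```bash
python3 -c "
from h import *
planz([]); fpr()
"
```

```text
t 28.65 p [ 0.5593 -0.0493  0.045 ] yaw -31.97 tz [ 1.8e-03 -2.0e-04 -1.0e+00] F [0.17 0.18 5.37] M [-0.061  0.077  0.039] op 0.0194 pressxy [-0.1148 -0.0031]
t 28.65 Fx_press 0.24 Fy -0.05 Fz 5.37
```

>>> {"op": "arm_command", "data": {
  "deltas": [
    {"claw": 255, "offset": [0, 0, -0.0007], "turn": [0, 0, 0]},
    {"claw": 255, "offset": [0, 0.001, -0.0007], "turn": [0, 0, 0]},
    {"claw": 255, "offset": [0, 0.002, -0.0007], "turn": [0, 0, 0]},
    {"claw": 255, "offset": [0, 0.003, -0.0007], "turn": [0, 0, 0]},
    {"claw": 255, "offset": [0, 0.004, -0.0007], "turn": [0, 0, 0]},
    {"claw": 255, "offset": [0, 0.005, -0.0007], "turn": [0, 0, 0]},
    {"claw": 255, "offset": [0, 0.006, -0.0007], "turn": [0, 0, 0]},
    {"claw": 255, "offset": [0, 0.007, -0.0007], "turn": [0, 0, 0]}
  ]
}}

```text
time: 29.65
tcp_pos: [0.5554, -0.0553, 0.0455]
eef_rot: [0.961, -0.275, 0.001, -0.0]
ft_force: [1.0, 0.6, -1.6]
opening: 0.0189
```

```bash
python3 -c "
from h import *
planz([]); fpr()
for i in range(4): grab_frame('wrist'); fpr()
planz([])
"
```

```text
t 29.65 p [ 0.5554 -0.0553  0.0455] yaw -31.97 tz [ 1.4e-03 -1.0e-04 -1.0e+00] F [ 0.96  0.56 -1.56] M [ 0.059  0.024 -0.034] op 0.0189 pressxy [-0.1219 -0.0029]
t 29.65 Fx_press 0.98 Fy -0.52 Fz -1.56
t 29.7 Fx_press 0.41 Fy -0.28 Fz -2.16
t 29.75 Fx_press 0.56 Fy 0.73 Fz -3.35
t 29.8 Fx_press -0.35 Fy 0.26 Fz -1.77
t 29.85 Fx_press 0.76 Fy -0.14 Fz -2.21
t 29.85 p [ 0.5554 -0.0553  0.0456] yaw -31.96 tz [ 1.2e-03 -3.0e-04 -1.0e+00] F [ 0.52  0.57 -2.21] M [0.027 0.05  0.034] op 0.0195 pressxy [-0.122 -0.003]
```

>>> {"op": "arm_command", "data": {
  "deltas": [
    {"claw": 255, "offset": [0, -0.003, 0.0004], "turn": [0, 0, 0]},
    {"claw": 255, "offset": [0, -0.007, 0.0007], "turn": [0, 0, 0]},
    {"claw": 255, "offset": [0, -0.008, 0.0009], "turn": [0, 0, 0]},
    {"claw": 150, "offset": [0, -0.008, 0.0009], "turn": [0, 0, 0]},
    {"claw": 60, "offset": [0, -0.008, 0.0], "turn": [0, 0, 0]},
    {"claw": 0, "offset": [0, -0.008, -0.01], "turn": [0, 0, 0]},
    {"claw": 0, "offset": [0, -0.008, -0.07], "turn": [0, 0, 0]},
    {"claw": 0, "offset": [0, -0.008, -0.13], "turn": [0, 0, 0]}
  ]
}}

```text
time: 30.85
tcp_pos: [0.5589, -0.0485, 0.177]
eef_rot: [0.961, -0.275, 0.0, -0.0]
ft_force: [1.2, -1.3, 0.1]
opening: 0.0856
```

```bash
python3 -c "
from h import *
plan(((*P(0.002,0),.22),-32),((*P(0.002,0),.148),-32))
"
```

```text
t 30.85 p [ 0.5589 -0.0485  0.177 ] F [ 1.18 -1.26  0.13] M [-0.034 -0.019 -0.005] op 0.0856 j [-12.   8. 104.   0.  68.  20.]
yaw -31.98 tool z [ 2.e-04 -0.e+00 -1.e+00]
(np.float64(0.6185598385284664), np.float64(0.051396096192312855), 0.22) -32 -> off [-0.0023 -0.1163 -0.043 ] turn [-0. -0.  0.]
(np.float64(0.6185598385284664), np.float64(0.051396096192312855), 0.148) -32 -> off [-0.0023 -0.1163  0.029 ] turn [-0. -0.  0.]
```

>>> {"op": "arm_command", "data": {
  "deltas": [
    {"claw": 0, "offset": [-0.002, -0.03, -0.04], "turn": [0, 0, 0]},
    {"claw": 0, "offset": [-0.002, -0.085, -0.044], "turn": [0, 0, 0]},
    {"claw": 0, "offset": [-0.002, -0.116, -0.035], "turn": [0, 0, 0]},
    {"claw": 0, "offset": [-0.002, -0.116, -0.02], "turn": [0, 0, 0]},
    {"claw": 0, "offset": [-0.002, -0.116, 0.0], "turn": [0, 0, 0]},
    {"claw": 0, "offset": [-0.002, -0.116, 0.018], "turn": [0, 0, 0]},
    {"claw": 0, "offset": [-0.002, -0.116, 0.028], "turn": [0, 0, 0]},
    {"claw": 0, "offset": [-0.002, -0.116, 0.028], "turn": [0, 0, 0]}
  ],
  "grip_force": 30
}}

```text
time: 31.85
tcp_pos: [0.6175, 0.0504, 0.1474]
eef_rot: [0.961, -0.276, -0.001, 0.0]
ft_force: [-0.2, -0.0, 0.5]
opening: 0.0855
```

```bash
python3 -c "
from h import *
plan(((*P(0.002,0),.148),-32))
import cv2
W=grab_frame('wrist');cv2.imwrite('pics/w12.png',W['pixels'])
"
```

```text
t 31.85 p [0.6175 0.0504 0.1474] F [-0.19 -0.02  0.51] M [-0.024  0.01   0.011] op 0.0855 j [-2. 17. 97. -0. 67. 30.]
yaw -32.03 tool z [-0.0027  0.     -1.    ]
(np.float64(0.6185598385284664), np.float64(0.051396096192312855), 0.148) -32 -> off [ 0.0004 -0.0014 -0.0006] turn [ 0.1  0.1 -0. ]
```

View pics/w12.png

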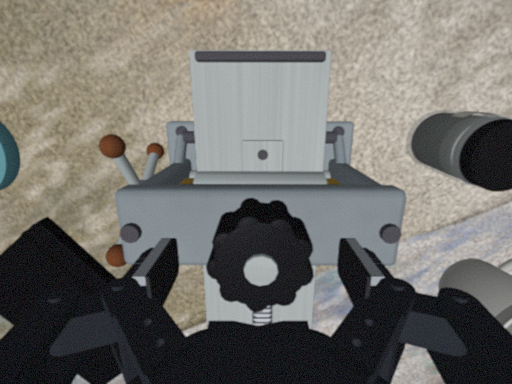

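>>> {"op": "arm_command", "data": {
  "deltas": [
    {"claw": 255, "offset": [0.0004, -0.001, -0.001], "turn": [0, 0, 0]},
    {"claw": 255, "offset": [0.0004, -0.001, -0.001], "turn": [0, 0, 0]},
    {"claw": 255, "offset": [0.0004, -0.001, -0.001], "turn": [0, 0, 0]},
    {"claw": 255, "offset": [0.0004, -0.001, -0.001], "turn": [0, 0, 0]},
    {"claw": 255, "offset": [0.0004, -0.001, -0.001], "turn": [0, 0, 10]},
    {"claw": 255, "offset": [0.0004, -0.001, -0.001], "turn": [0, 0, 20]},
    {"claw": 255, "offset": [0.0004, -0.001, -0.001], "turn": [0, 0, 28.6]},
    {"claw": 255, "offset": [0.0004, -0.001, -0.001], "turn": [0, 0, 28.6]}
  ]
}}

```text
time: 32.9
tcp_pos: [0.6194, 0.0516, 0.151]
eef_rot: [0.863, -0.505, -0.0, -0.0]
ft_force: [-2.8, 0.6, 6.0]
opening: 0.0513
```

```bash
python3 -c "
from h import *
plan(((*P(-0.115,-0.0025),.21),-32))
import cv2
W=grab_frame('wrist');cv2.imwrite('pics/w13.png',W['pixels'])
"
```

```text
t 32.9 p [0.6194 0.0516 0.151 ] F [-2.82  0.58  6.  ] M [ 0.188  0.493 -0.014] op 0.0513 j [-2. 16. 97.  0. 67. 59.]
yaw -60.66 tool z [-0.e+00  5.e-04 -1.e+00]
(np.float64(0.5586794048535726), np.float64(-0.049150329218572), 0.21) -32 -> off [ 0.058   0.1023 -0.0591] turn [ -0.    0.  -28.7]
```

View pics/w13.png

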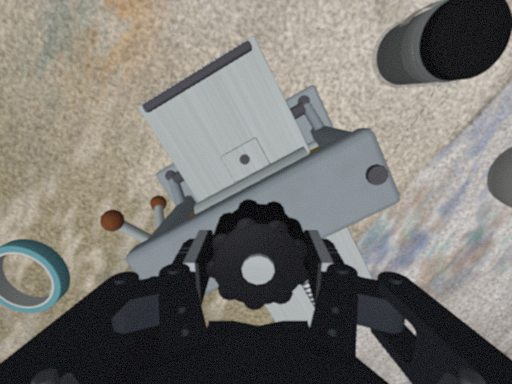

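>>> {"op": "arm_command", "data": {
  "deltas": [
    {"claw": 0, "offset": [0, 0, 0], "turn": [0, 0, 0]},
    {"claw": 0, "offset": [0, 0, 0], "turn": [0, 0, 0]},
    {"claw": 0, "offset": [0, 0, -0.01], "turn": [0, 0, 0]},
    {"claw": 0, "offset": [0, 0, -0.058], "turn": [0, 0, 0]},
    {"claw": 0, "offset": [0.02, 0.04, -0.059], "turn": [0, 0, -10]},
    {"claw": 0, "offset": [0.045, 0.08, -0.059], "turn": [0, 0, -20]},
    {"claw": 50, "offset": [0.058, 0.102, -0.04], "turn": [0, 0, -28.7]},
    {"claw": 100, "offset": [0.058, 0.102, 0.02], "turn": [0, 0, -28.7]}
  ]
}}

```text
time: 33.95
tcp_pos: [0.5631, -0.0518, 0.1357]
eef_rot: [0.961, -0.276, 0.006, -0.0]
ft_force: [-0.1, 0.9, -0.5]
opening: 0.053
```

```bash
python3 -c "
from h import *
plan(((*P(-0.115,-0.003),.0445),-32))
"
```

```text
t 33.95 p [ 0.5631 -0.0518  0.1357] F [-0.05  0.88 -0.55] M [ 0.042 -0.024 -0.033] op 0.053 j [-12.  11. 106.  -0.  63.  20.]
yaw -32.02 tool z [ 0.0123 -0.0027 -0.9999]
(np.float64(0.5591034289016508), np.float64(-0.0494152888506886), 0.0445) -32 -> off [-0.0058  0.0005  0.0911] turn [-0.2 -0.7 -0. ]
```

>>> {"op": "arm_command", "data": {
  "deltas": [
    {"claw": 100, "offset": [-0.0058, 0.0005, 0.05], "turn": [-0.2, -0.7, 0]},
    {"claw": 100, "offset": [-0.0058, 0.0005, 0.085], "turn": [-0.2, -0.7, 0]},
    {"claw": 100, "offset": [-0.0058, 0.0005, 0.0905], "turn": [-0.2, -0.7, 0]},
    {"claw": 100, "offset": [-0.0058, 0.0005, 0.0908], "turn": [-0.2, -0.7, 0]},
    {"claw": 100, "offset": [-0.0058, 0.0005, 0.0908], "turn": [-0.2, -0.7, 0]},
    {"claw": 255, "offset": [-0.0058, 0.0005, 0.0908], "turn": [-0.2, -0.7, 0]},
    {"claw": 255, "offset": [-0.0058, 0.0005, 0.0908], "turn": [-0.2, -0.7, 0]},
    {"claw": 255, "offset": [-0.0058, 0.0005, 0.0908], "turn": [-0.2, -0.7, 0]}
  ],
  "grip_force": 40
}}

```text
time: 34.95
tcp_pos: [0.56, -0.0496, 0.0462]
eef_rot: [0.961, -0.276, 0.001, -0.0]
ft_force: [-0.1, 0.1, 5.6]
opening: 0.0192
```

```bash
python3 -c "
from h import *
planz([]); fpr()
"
```

```text
t 34.95 p [ 0.56   -0.0496  0.0462] yaw -32.0 tz [ 1.8e-03  4.0e-04 -1.0e+00] F [-0.09  0.07  5.65] M [0.078 0.185 0.106] op 0.0192 pressxy [-0.1147 -0.0038]
t 34.95 Fx_press 0.01 Fy 0.11 Fz 5.65
```

>>> {"op": "arm_command", "data": {
  "deltas": [
    {"claw": 255, "offset": [0, 0, -0.0006], "turn": [0, 0, 0]},
    {"claw": 255, "offset": [0, 0.001, -0.0006], "turn": [0, 0, 0]},
    {"claw": 255, "offset": [0, 0.002, -0.0006], "turn": [0, 0, 0]},
    {"claw": 255, "offset": [0, 0.003, -0.0006], "turn": [0, 0, 0]},
    {"claw": 255, "offset": [0, 0.004, -0.0006], "turn": [0, 0, 0]},
    {"claw": 255, "offset": [0, 0.005, -0.0006], "turn": [0, 0, 0]},
    {"claw": 255, "offset": [0, 0.006, -0.0006], "turn": [0, 0, 0]},
    {"claw": 255, "offset": [0, 0.007, -0.0006], "turn": [0, 0, 0]}
  ]
}}

```text
time: 35.95
tcp_pos: [0.5565, -0.0542, 0.0462]
eef_rot: [0.961, -0.276, 0.001, -0.002]
ft_force: [3.9, 5.1, -3.6]
opening: 0.0189
```

```bash
python3 -c "
from h import *
planz([]); fpr()
for i in range(4): grab_frame('wrist'); fpr()
planz([])
"
```

```text
t 35.95 p [ 0.5565 -0.0542  0.0462] yaw -32.04 tz [ 0.0028  0.0027 -1.    ] F [ 3.88  5.08 -3.6 ] M [ 0.758 -0.482  0.028] op 0.0189 pressxy [-0.1204 -0.0034]
t 35.95 Fx_press 6.36 Fy -0.6 Fz -3.6
t 36.0 Fx_press 6.16 Fy -0.75 Fz -2.19
t 36.05 Fx_press 5.32 Fy -0.23 Fz -2.75
t 36.1 Fx_press 4.89 Fy 0.31 Fz -3.09
t 36.15 Fx_press 4.8 Fy 0.19 Fz -2.98
t 36.15 p [ 0.5565 -0.0543  0.0462] yaw -32.04 tz [ 0.0026  0.0025 -1.    ] F [ 2.38  4.18 -2.98] M [ 0.665 -0.461 -0.01 ] op 0.0192 pressxy [-0.1205 -0.0034]
```

>>> {"op": "arm_command", "data": {
  "deltas": [
    {"claw": 255, "offset": [0, 0.003, 0.0003], "turn": [0, 0, 0]},
    {"claw": 255, "offset": [0, 0.004, 0.0003], "turn": [0, 0, 0]},
    {"claw": 255, "offset": [0, 0.005, 0.0003], "turn": [0, 0, 0]},
    {"claw": 255, "offset": [0, 0.006, 0.0003], "turn": [0, 0, 0]},
    {"claw": 255, "offset": [0, 0.007, 0.0003], "turn": [0, 0, 0]},
    {"claw": 255, "offset": [0, 0.008, 0.0003], "turn": [0, 0, 0]},
    {"claw": 255, "offset": [0, 0.009, 0.0003], "turn": [0, 0, 0]},
    {"claw": 255, "offset": [0, 0.01, 0.0003], "turn": [0, 0, 0]}
  ]
}}

```text
time: 37.15
tcp_pos: [0.5524, -0.0613, 0.0462]
eef_rot: [0.961, -0.276, 0.002, -0.003]
ft_force: [3.2, 6.0, -1.0]
opening: 0.0187
```

```bash
python3 -c "
from h import *
planz([]); fpr()
for i in range(3): grab_frame('wrist'); fpr()
planz([])
"
```

```text
t 37.15 p [ 0.5524 -0.0613  0.0462] yaw -32.09 tz [ 0.0053  0.0051 -1.    ] F [ 3.22  6.   -1.  ] M [ 0.843 -0.44  -0.001] op 0.0187 pressxy [-0.1286 -0.0036]
t 37.15 Fx_press 6.8 Fy 0.45 Fz -1.0
t 37.2 Fx_press 6.42 Fy -0.05 Fz -1.61
t 37.25 Fx_press 5.3 Fy -0.55 Fz -0.4
t 37.3 Fx_press 7.39 Fy 0.34 Fz -0.89
t 37.3 p [ 0.5523 -0.0613  0.0462] yaw -32.09 tz [ 0.0052  0.005  -1.    ] F [ 3.63  6.45 -0.89] M [ 0.805 -0.432  0.019] op 0.0193 pressxy [-0.1287 -0.0036]
```

>>> {"op": "arm_command", "data": {
  "deltas": [
    {"claw": 255, "offset": [0, 0.005, 0], "turn": [0, 0, 0]},
    {"claw": 255, "offset": [0, 0.01, 0], "turn": [0, 0, 0]},
    {"claw": 255, "offset": [0, 0.016, 0], "turn": [0, 0, 0]},
    {"claw": 255, "offset": [0, 0.022, 0], "turn": [0, 0, 0]},
    {"claw": 255, "offset": [0, 0.029, 0], "turn": [0, 0, 0]},
    {"claw": 255, "offset": [0, 0.036, -0.0005], "turn": [0, 0, 0]},
    {"claw": 255, "offset": [0, 0.044, -0.001], "turn": [0, 0, 0]},
    {"claw": 255, "offset": [0, 0.054, -0.001], "turn": [0, 0, 0]}
  ]
}}

```text
time: 38.3
tcp_pos: [0.5228, -0.1077, 0.0465]
eef_rot: [0.961, -0.276, 0.001, -0.003]
ft_force: [-0.3, -0.8, -2.0]
opening: 0.0186
```

```bash
python3 -c "
from h import *
planz([]); fpr()
import cv2
W=grab_frame('wrist');cv2.imwrite('pics/w14.png',W['pixels'])
T=grab_frame('top');cv2.imwrite('pics/t14.png',cv2.resize(T['pixels'],None,fx=1.5,fy=1.5))
"
```

```text
t 38.3 p [ 0.5228 -0.1077  0.0465] yaw -32.07 tz [ 0.004   0.0046 -1.    ] F [-0.35 -0.77 -2.02] M [-0.164  0.109 -0.021] op 0.0186 pressxy [-0.1837 -0.0031]
t 38.3 Fx_press -0.84 Fy -0.11 Fz -2.02
```

View pics/w14.png

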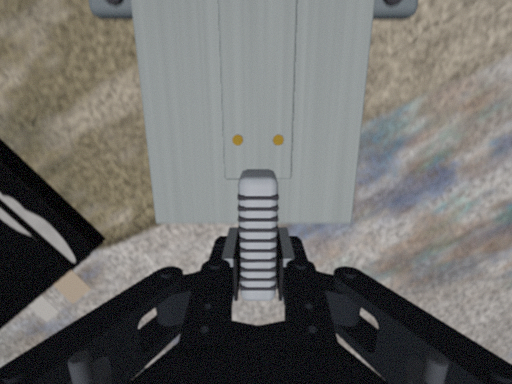

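View pics/t14.png

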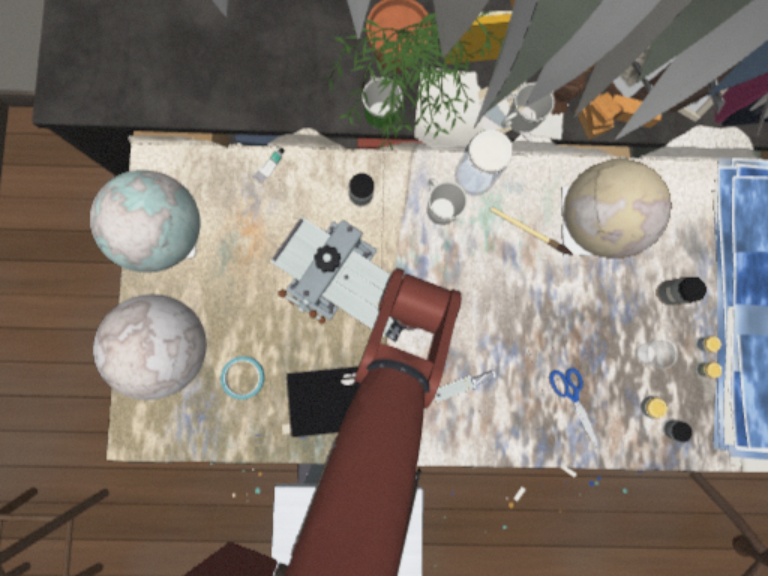

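>>> {"op": "arm_command", "data": {
  "deltas": [
    {"claw": 255, "offset": [0, 0.015, -0.001], "turn": [0, 0, 0]},
    {"claw": 255, "offset": [0, 0.03, -0.002], "turn": [0, 0, 0]},
    {"claw": 255, "offset": [0, 0.045, -0.01], "turn": [0, 0, 0]},
    {"claw": 255, "offset": [0, 0.06, -0.03], "turn": [0, 0, 0]},
    {"claw": 255, "offset": [0.01, 0.06, -0.045], "turn": [0, 0, 0]},
    {"claw": 255, "offset": [0.03, 0.06, -0.045], "turn": [0, 0, 8]},
    {"claw": 255, "offset": [0.05, 0.06, -0.045], "turn": [0, 0, 16]},
    {"claw": 255, "offset": [0.07, 0.05, -0.045], "turn": [0, 0, 24]}
  ]
}}

```text
time: 39.4
tcp_pos: [0.5564, -0.189, 0.0922]
eef_rot: [0.881, -0.473, 0.001, -0.003]
ft_force: [-0.0, -0.8, -1.1]
opening: 0.0189
```

```bash
python3 -c "
from h import *
planz([((.518,-.269,.05),-95),((.518,-.269,.012),-95)])
"
```

```text
t 39.4 p [ 0.5564 -0.189   0.0922] yaw -56.48 tz [ 0.0054  0.0041 -1.    ] F [-0.03 -0.75 -1.13] M [-0.079  0.104  0.046] op 0.0189 pressxy [-0.2348 -0.0747]
[ 0.518 -0.269  0.05 ] -95 off [0.0455 0.0765 0.0416] turn [2.000e-02 2.600e-01 3.852e+01]
[ 0.518 -0.269  0.012] -95 off [0.0455 0.0767 0.0796] turn [2.000e-02 2.600e-01 3.852e+01]
```

>>> {"op": "arm_command", "data": {
  "deltas": [
    {"claw": 255, "offset": [0.01, 0.018, 0], "turn": [0, 0, 9]},
    {"claw": 255, "offset": [0.022, 0.038, 0], "turn": [0, 0, 18]},
    {"claw": 255, "offset": [0.034, 0.058, 0], "turn": [0, 0, 27]},
    {"claw": 255, "offset": [0.0455, 0.0765, 0], "turn": [0, 0.2, 36]},
    {"claw": 255, "offset": [0.0455, 0.0765, 0.02], "turn": [0, 0.3, 38.5]},
    {"claw": 255, "offset": [0.0455, 0.0765, 0.045], "turn": [0, 0.3, 38.5]},
    {"claw": 255, "offset": [0.0455, 0.0765, 0.065], "turn": [0, 0.3, 38.5]},
    {"claw": 255, "offset": [0.0455, 0.0765, 0.072], "turn": [0, 0.3, 38.5]}
  ]
}}

```text
time: 40.4
tcp_pos: [0.5175, -0.2683, 0.0181]
eef_rot: [-0.676, 0.737, -0.001, 0.002]
ft_force: [0.2, 0.1, -1.5]
opening: 0.0189
```

```bash
python3 -c "
from h import *
planz([((.518,-.269,.012),-95)])
import cv2
W=grab_frame('wrist');cv2.imwrite('pics/w15.png',W['pixels'])
"
```

```text
t 40.4 p [ 0.5175 -0.2683  0.0181] yaw -94.97 tz [ 4.5e-03  8.0e-04 -1.0e+00] F [ 0.24  0.14 -1.45] M [ 0.023  0.139 -0.005] op 0.0189 pressxy [-0.3227 -0.0837]
[ 0.518 -0.269  0.012] -95 off [ 0.0007 -0.0006  0.0061] turn [0.   0.   0.03]
```

View pics/w15.png

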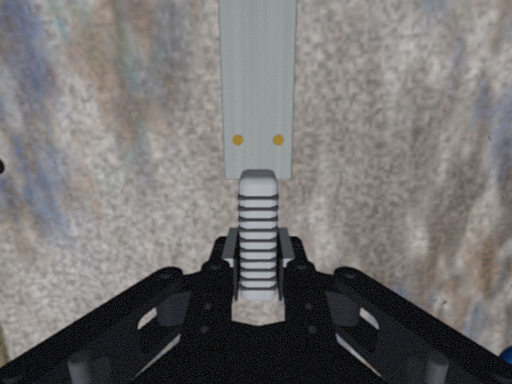

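>>> {"op": "arm_command", "data": {
  "deltas": [
    {"claw": 255, "offset": [0, 0, 0.002], "turn": [0, 0, 0]},
    {"claw": 255, "offset": [0, 0, 0.004], "turn": [0, 0, 0]},
    {"claw": 255, "offset": [0, 0, 0.0055], "turn": [0, 0, 0]},
    {"claw": 255, "offset": [0, 0, 0.006], "turn": [0, 0, 0]},
    {"claw": 255, "offset": [0, 0, 0.0065], "turn": [0, 0, 0]},
    {"claw": 255, "offset": [0, 0, 0.007], "turn": [0, 0, 0]},
    {"claw": 255, "offset": [0, 0, 0.007], "turn": [0, 0, 0]},
    {"claw": 255, "offset": [0, 0, 0.007], "turn": [0, 0, 0]}
  ]
}}

```text
time: 41.45
tcp_pos: [0.5176, -0.2683, 0.0122]
eef_rot: [-0.676, 0.737, -0.001, 0.002]
ft_force: [-2.3, 2.1, 6.2]
opening: 0.0191
```

```bash
python3 -c "
from h import *
planz([])
"
```

```text
t 41.45 p [ 0.5176 -0.2683  0.0122] yaw -94.97 tz [ 4.4e-03  7.0e-04 -1.0e+00] F [-2.26  2.09  6.22] M [0.223 0.559 0.017] op 0.0191 pressxy [-0.3226 -0.0838]
```

Contact at the expected height (12 mm). I'll release and lift clear.

>>> {"op": "arm_command", "data": {
  "deltas": [
    {"claw": 200, "offset": [0, 0, 0], "turn": [0, 0, 0]},
    {"claw": 150, "offset": [0, 0, 0], "turn": [0, 0, 0]},
    {"claw": 100, "offset": [0, 0, 0], "turn": [0, 0, 0]},
    {"claw": 80, "offset": [0, 0, -0.005], "turn": [0, 0, 0]},
    {"claw": 60, "offset": [0, 0, -0.03], "turn": [0, 0, 0]},
    {"claw": 60, "offset": [0, 0, -0.08], "turn": [0, 0, 0]},
    {"claw": 60, "offset": [0, 0, -0.14], "turn": [0, 0, 0]},
    {"claw": 60, "offset": [0, 0, -0.18], "turn": [0, 0, 0]}
  ]
}}

```text
time: 42.45
tcp_pos: [0.518, -0.2692, 0.1961]
eef_rot: [-0.676, 0.737, -0.004, 0.002]
ft_force: [1.2, 0.3, -0.1]
opening: 0.0653
```

>>> {"op": "arm_command", "data": {
  "deltas": [
    {"claw": 60, "offset": [0.02, 0.02, -0.02], "turn": [0, 0, 0]},
    {"claw": 60, "offset": [0.05, 0.04, -0.03], "turn": [0, 0, 0]},
    {"claw": 60, "offset": [0.09, 0.05, -0.04], "turn": [0, 0, 0]},
    {"claw": 60, "offset": [0.13, 0.05, -0.05], "turn": [0, 0, 0]},
    {"claw": 60, "offset": [0.15, 0.05, -0.05], "turn": [0, 0, 0]},
    {"claw": 60, "offset": [0.15, 0.05, -0.05], "turn": [0, 0, 0]},
    {"claw": 60, "offset": [0.15, 0.05, -0.05], "turn": [0, 0, 0]},
    {"claw": 60, "offset": [0.15, 0.05, -0.05], "turn": [0, 0, 0]}
  ]
}}

```text
time: 43.45
tcp_pos: [0.455, -0.4126, 0.2452]
eef_rot: [-0.676, 0.737, -0.003, 0.003]
ft_force: [0.1, -0.2, 0.0]
opening: 0.0649
```

```bash
python3 -c "
from h import *
planz([])
import cv2
T=grab_frame('top');cv2.imwrite('pics/t16.png',cv2.resize(T['pixels'],None,fx=1.5,fy=1.5))
S=grab_frame('scene');cv2.imwrite('pics/s16.png',cv2.resize(S['pixels'],None,fx=1.5,fy=1.5))
"
```

```text
t 43.45 p [ 0.455  -0.4126  0.2452] yaw -94.88 tz [ 7.6e-03 -5.0e-04 -1.0e+00] F [ 0.08 -0.17  0.02] M [ 0.009  0.012 -0.037] op 0.0649 pressxy [-0.4782 -0.1072]
```

View pics/t16.png

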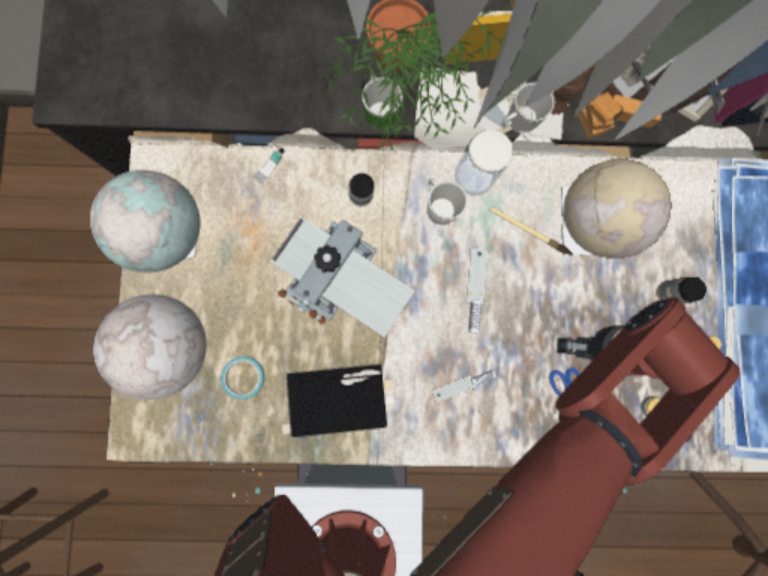

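View pics/s16.png

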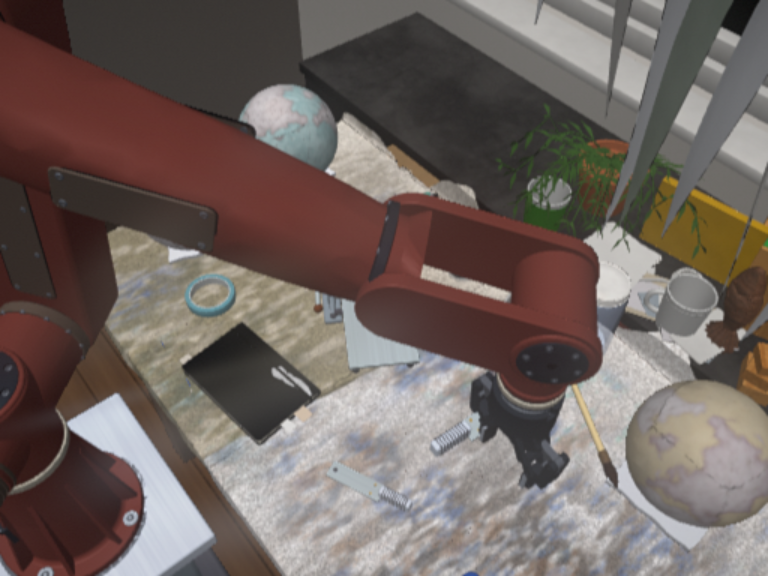

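The top view shows the gauge lying flat on the table with its blade end at (478,255), clear of the press. Nothing else has moved and the gripper is touching nothing, so I'll hand in.

```bash
python3 -c "
from cell import manip
print(manip.close_job())"
```

```text
the job is handed in; nothing more can be done
None
```

I set the nip to the gauge and handed the job in at about 43.5 s. The last pull tests read inside 4–8 N, and the gauge lies flat on the table clear of the press.

- **Insertion:** I slid the blade in with its tip about 40 mm past the nip and let go of it there.
- **Knob:** I turned it clockwise in four grips, about 2.4 rad in all. After each turn I let go of the knob and tugged the gauge about 7 mm, and after each of the first three tugs I pushed it back in. The first two tugs showed no drag, and the third showed a hint of about 0.5 N.
- **Final drag:** After the last turn the pull read about 5–6.4 N in one test and about 5.3–7.4 N in the next, averaging around 6. Single readings vary by about ±0.7 N.
- **Withdrawal:** I drew the gauge straight out against that drag, left the knob as set, and laid the gauge back where it started. The last pictures show nothing else moved, and the arm was touching nothing.

**Checks that disagreed:**
- **Third knob grip:** It closed about 13 mm too high and read roughly 35 N at the wrist, well under the 120 N limit. That turn may therefore not have passed fully to the knob. The fourth grip was normal, and the final drag was measured after it.
- **Roller height:** A camera estimate of the roller's height was unreliable (about 75–82 mm, where about 64 mm was expected), so I went by the pull force instead.

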